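# Load the keyed facet panel into the sloped gluing jig

## Robot

A 6-joint arm with a two-finger parallel gripper is mounted at the origin on a cart in front of the work surface, level with it; the furniture and walls round the work are solid. World frame = base frame: x ahead of the robot, y to its left, z up, the work surface at z = 0. Lengths are in m, angles in degrees, forces in N, time in s.
With the tool pointing down it reaches from about 0.25 to 0.85 m from the base axis. Payload 12.5 kg.
Tool frame: the origin (TCP) lies on the centre line of the jaws, within the pads' length; the fingertips stand arm.tip_reach ahead of it and the grasp point (between the pads) is the TCP (arm.tip_reach is the distance from the TCP to the fingertips, in m); x points along the fingers, y is the direction in which the jaws open and shut, and the axes are right-handed (so a half turn about x gives the same grasp; the last joint's range is limited). The gripper opens to 93 mm and grips with 3 to 60 N. Pads are 15 mm wide; open, the fingers measure 128 mm over their backs; the gripper's body (75 mm by 188 mm) begins 65 mm behind the grasp point.
Start: joints at [-80.42, 20.094, 94.641, -0, 65.266, -4.847], TCP at [0.137, -0.533, 0.238] pointing down, gripper open.
Joint ranges: [-157.81, 157.81], [-45, 120.19], [0.68, 151.7], [-89.99, 269.99], [4.06, 180], [-164.3, 164.3]. Speed limits (degrees/s): [127.2, 127.2, 159.86, 180, 180, 180].

## Interface

Orientations are given as [roll, pitch, yaw] about the fixed x, y, z axes, in that order (R = Rz(yaw) Ry(pitch) Rx(roll)).
In Python, from plant import arm, viewer gives the robot as it stands.
- The arm moves only by the tool play_rows, never from a script. Its argument "moves" is a list of rows, each a list of 6 numbers: the shift along the tool's x, y, z in mm, then the turn, a rotation vector about the tool's x, y, z in rad. A call has 1 to 8 rows; each row shifts and turns the commanded pose from where the row before left it, along the tool's axes as they then stand; what a row does not reach is not made up. A row lasts 1/10 s, in which the tool goes at most 50 mm and 8.59 degrees, less where a joint would pass 70% of its speed; a pose out of reach is approached as far as the arm can. A call is refused whole if a number of a shift passes 50 or a number of a turn 0.15, either way. A call with a gripper value outside its range is refused whole. "grip" is the finger opening in mm, from 0 to 93, set as the call begins (left out, the last holds). The fingers move at their own pace and stop on an object; "grip_force" is the grip in N (left out, the last holds). Time passes only in rows, so rows that do not move let the fingers close. It gives the time, the measured TCP pose, the force and the opening at its end, in the units of the state.
- arm.state(): the state, without advancing time (a new reading comes with each control period).
- viewer.get_image(name): name is "scene" or "top"; returns the picture (420x560x3 uint8, red, green, blue); there is no depth.
- viewer.camera_params(name): a dict with "K" (3x3 intrinsics, pixels), "R" (3x3) and "t" (3): a world point X has camera coordinates R X + t. Camera axes: x right, y down, z forward; pixel columns grow to the right and rows downward; lengths in m; the calibration is good to about 2 mm. A picture is of the moment at which its call begins. camera_params takes no time and is no camera call.
- arm.sign_off(): hands the job in, once; it reports no verdict.
The state is a dict: "clock": time; "q": joint angles; "joint_vel": joint speeds; "joint_efforts": joint torques, N m; "tcp_pos": TCP position; "tcp_rot": TCP orientation; "force": force on the tool from outside, world axes, zero at the start; "moment": the same for the moment, N m; "grip_width": finger opening in m.
Only numpy, scipy, OpenCV 4.12 (cv2) and the standard library are available. Lean on these libraries where they do the work, as an engineer would, in place of code of your own. Each camera call takes 0.05 s, during which the arm holds its last target.

## Task

Pick up the loose plywood panel by its wooden grip rib, turn it so that its offset tab matches the cutout of the sloped gluing jig, and set it in: lower edge first, pushing the blue sprung bar down the slope, then tip the tab side down until the whole panel lies flat on the pocket floor. Let go of it there, and leave the bottles behind the work where they stand.

Things in the scene. Friction and masses are not known exactly. Their poses are not given: they have to be found in the camera images.
- panel: Loose plywood panel, 0.2 kg, lying rib up. Main plate 90 (x) by 130 (y) by 9 mm; an off-centre tab on its +x edge (y +18 to +58 mm) reaches to x = +69 mm, so it fits one way only. On its middle a brown grip rib, 64 mm along x, 26 mm wide along y, from z = 9 to 52 mm, to be pinched across y. Origin: centre of the main plate's underside (tab not counted), z up through the rib
- panel_key (a point): point on the underside of the panel in the middle of its tab, at x = +57, y = +38, z = 0 mm in the panel's frame
- jig: Fixed gluing jig: 165 x 172 mm base board carrying a board that slopes 25 degrees from level, low side towards the robot, back about 0.11 m tall. Origin: on the table top under the middle of the pocket; its -x side is the low front, z up
- jig_pocket: The cutout in the sloped face. Origin on its grey floor, 60 mm above the table; x up the slope, y left along it, z out of the face (25 degrees from vertical, leaning towards the robot). Pale fences stand 18 mm above the floor, inner rims rounded by 3 mm, 1.5 mm clear of the panel outline at the left, right and upper sides. A panel that is home has its frame on this one, within 2 mm
- pocket_key (a point): point on the pocket floor in the middle of the tab's recess, at x = +57, y = +38, z = 0 mm in the pocket's frame; the panel's panel_key belongs here
- pusher (a joint): Blue bar, 128 mm long, 17 mm high, square-topped, along the low side of the cutout. Its face rests at pocket x = -41.5 mm, 3.5 mm inside the panel's outline when home, so the panel cannot go straight down. Value 0 = rest; grows to 8 mm as the bar is pushed down the slope (2 N at first, 800 N/m). When let go it holds the panel up against the upper fence
- thinner_bottle: white bottle with black cap, 72 mm across, 160 mm tall, stands behind the work; leave alone; origin at the centre of its foot
- hardener_bottle: small white bottle with red cap, 48 mm across, 114 mm tall; leave alone; origin at the centre of its foot

How it is judged:
By the outcome, as a careful person would: the job done as asked, in the order asked, and still so for the second after the job is handed in, with the robot touching nothing.
It also fails if it takes over 43 s, if anything falls off the work surface, if the arm or the gripper's body presses on something with over 40 N, if the wrist force passes 120 N, or if a joint passes its speed limit or range.

## Working session

There is one attempt and no reset: what is moved stays moved. The work goes in short steps, Python scripts to look and compute and a tool call to move; the robot and the scene stay as the last step left them, time stands still between calls to the robot, and variables do not carry over. Pictures are saved under pics/ and viewed, and the job is handed in when it is done.

Besides the shell and the picture viewer there is one more tool, called after "Call:" as a command line: name --pt "numbers of a row" for each row, then --argument value for the rest. play_rows: Moves the arm, as the interface text tells. Its arguments: {"type":"object","properties":{"moves":{"type":"array","items":{"type":"array","items":{"type":"number"}}},"grip":{"type":"number"},"grip_force":{"type":"number"}},"required":["moves"]}

```bash
ls; mkdir -p pics
python3 - <<'E'
from plant import arm, viewer
import cv2,numpy as np
for n in ("scene","top"):
    im=viewer.get_image(n); cv2.imwrite(f"pics/{n}0.png",cv2.cvtColor(im,cv2.COLOR_RGB2BGR))
    p=viewer.camera_params(n); print(n,{k:np.round(v,4).tolist() for k,v in p.items()})
print(arm.state(), arm.tip_reach)
E
```

```text
pics
scene {'K': [[491.6166, 0.0, 283.5813], [0.0, 491.6166, 213.0813], [0.0, 0.0, 1.0]], 'R': [[-0.5666, -0.8237, -0.0189], [-0.4766, 0.3464, -0.808], [0.6721, -0.4488, -0.5889]], 't': [0.5132, 0.2465, 0.7046]}
top {'K': [[397.4565, 0.0, 280.7121], [0.0, 397.4565, 206.5202], [0.0, 0.0, 1.0]], 'R': [[0.0043, -1.0, 0.0086], [-0.9924, -0.0053, -0.1227], [0.1228, -0.0081, -0.9924]], 't': [0.2261, 0.5539, 0.8674]}
{'clock': 0.1, 'q': array([-8.04191305e+01,  2.01216358e+01,  9.46707803e+01,  2.12818076e-04,
        6.52659444e+01, -4.84781811e+00]), 'joint_vel': array([-0.0198255 , -0.1294625 , -0.13004768, -0.04734092, -0.07850619,
       -0.03300527]), 'joint_efforts': array([ 1.61132910e-03, -4.98028958e+01, -2.85704130e+01,  7.00813648e-02,
        2.39456218e-02, -4.26656982e-05]), 'tcp_pos': array([ 0.13702072, -0.53237739,  0.23716818]), 'tcp_rot': array([-95.03749614,  89.94163924,  99.39110231]), 'force': array([-0.28927303,  0.66735103, -0.10331272]), 'moment': array([-0.01479748, -0.01826411,  0.04566825]), 'grip_width': 0.0926697813524888} 0.019
```

View pics/scene0.png

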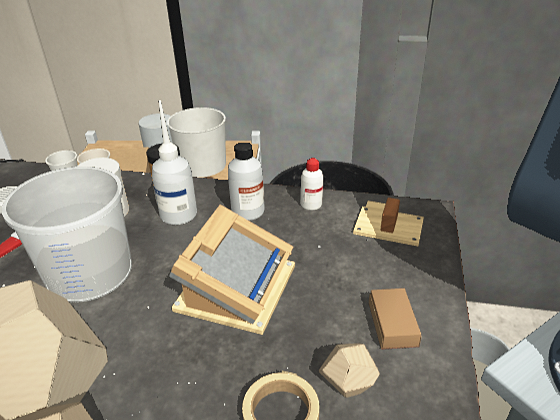

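View pics/top0.png

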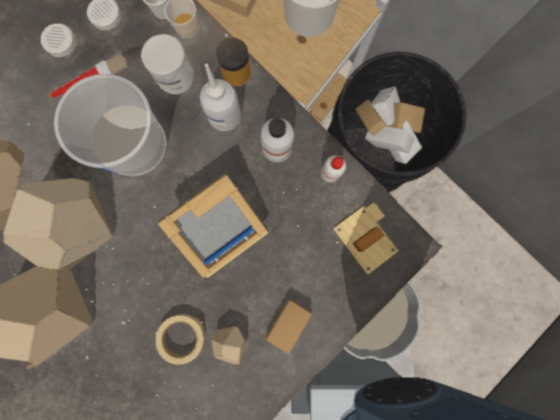

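Run:
```python
import cv2,numpy as np
a=cv2.imread('pics/top0.png');b=cv2.imread('pics/scene0.png')
cv2.imwrite('pics/c1.png',np.hstack([cv2.resize(a[165:285,150:275],(400,384),interpolation=2),cv2.resize(a[195:282,322:412],(396,384),interpolation=2)]))
cv2.imwrite('pics/c2.png',np.hstack([cv2.resize(b[200:335,165:300],(400,400),interpolation=2),cv2.resize(b[170:260,345:435],(400,400),interpolation=2)]))
```

```text
(no output)
```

View pics/c1.png

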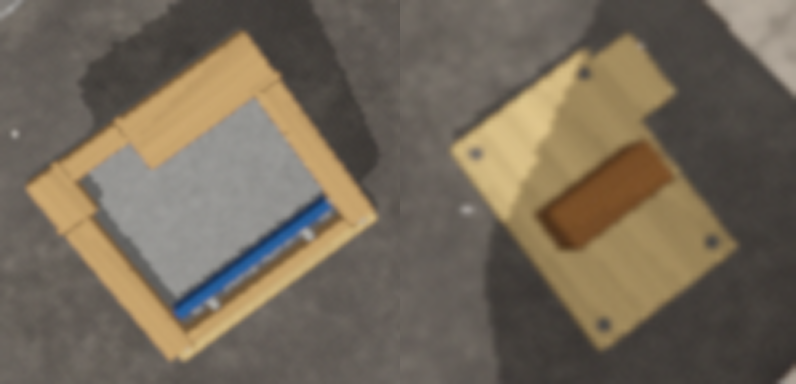

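View pics/c2.png

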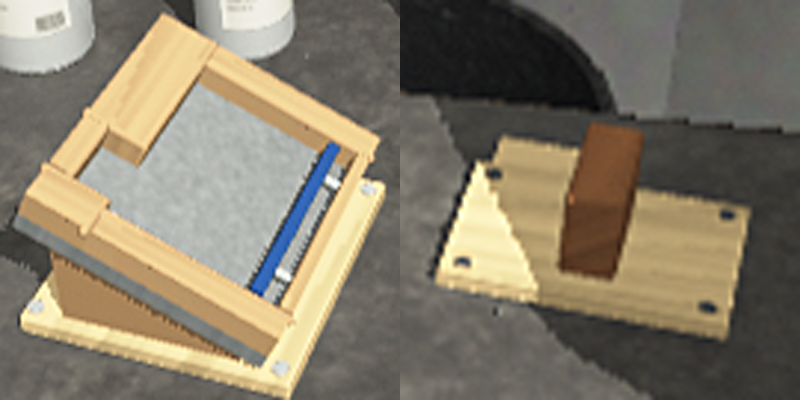

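```bash
cat > h.py <<'E'
import cv2,numpy as np
def crop(src,dst,x0,y0,x1,y1,s):
    a=cv2.imread(src)[y0:y1,x0:x1]; a=cv2.resize(a,None,fx=s,fy=s,interpolation=cv2.INTER_CUBIC)
    for x in range((x0+9)//10*10,x1,10):
        p=int((x-x0+.5)*s); cv2.line(a,(p,0),(p,5),(0,0,255),1); cv2.putText(a,str(x),(p-10,16),0,.35,(0,0,255),1)
    for y in range((y0+9)//10*10,y1,10):
        p=int((y-y0+.5)*s); cv2.line(a,(0,p),(5,p),(0,0,255),1); cv2.putText(a,str(y),(7,p+4),0,.35,(0,0,255),1)
    cv2.imwrite(dst,a)
E
python3 - <<'E'
from h import *
crop('pics/top0.png','pics/d1.png',155,172,271,280,5.5)
crop('pics/top0.png','pics/d2.png',330,198,402,275,7.5)
crop('pics/scene0.png','pics/d3.png',168,200,300,335,4.4)
crop('pics/scene0.png','pics/d4.png',350,190,430,248,9)
E
```

```text
(no output)
```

View pics/d1.png

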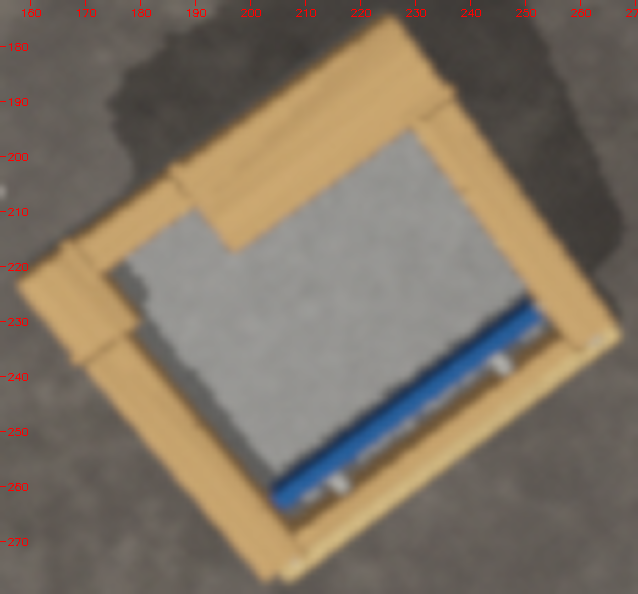

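View pics/d2.png

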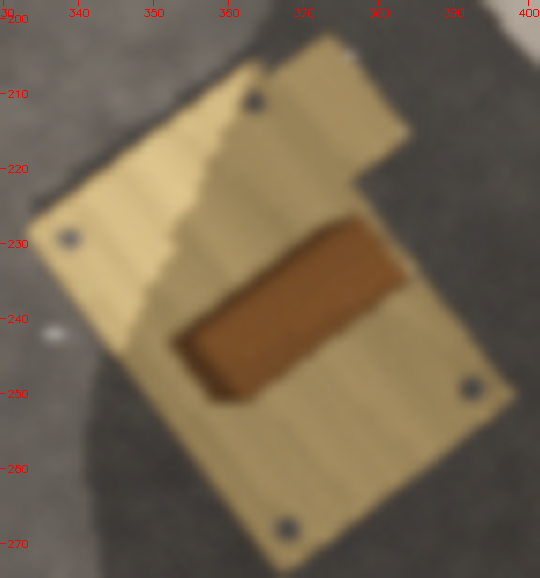

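View pics/d3.png

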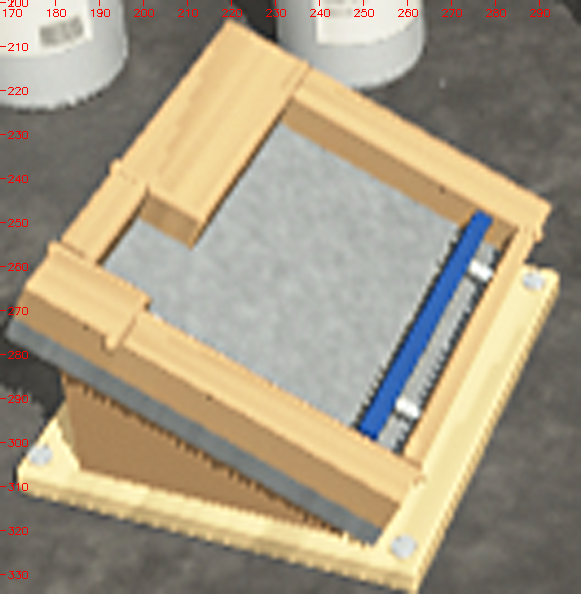

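View pics/d4.png

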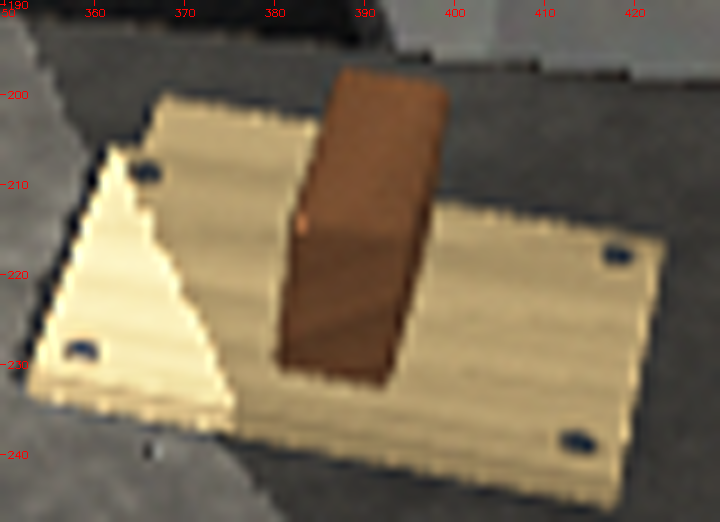

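```bash
cat > fit.py <<'E'
import numpy as np
from scipy.optimize import least_squares
from scipy.spatial.transform import Rotation as Ro
P={"scene":{'K':[[491.6166,0,283.5813],[0,491.6166,213.0813],[0,0,1]],'R':[[-0.5666,-0.8237,-0.0189],[-0.4766,0.3464,-0.808],[0.6721,-0.4488,-0.5889]],'t':[0.5132,0.2465,0.7046]},
"top":{'K':[[397.4565,0,280.7121],[0,397.4565,206.5202],[0,0,1]],'R':[[0.0043,-1,0.0086],[-0.9924,-0.0053,-0.1227],[0.1228,-0.0081,-0.9924]],'t':[0.2261,0.5539,0.8674]}}
def proj(n,X):
    p=P[n];c=np.asarray(X)@np.array(p['R']).T+p['t'];u=c@np.array(p['K']).T;return u[...,:2]/u[...,2:]
def pose_panel(v): return Ro.from_euler('z',v[2]).as_matrix(),np.array([v[0],v[1],0])
def pose_jig(v): return Ro.from_euler('z',v[2]).as_matrix()@Ro.from_euler('y',-25,degrees=True).as_matrix(),np.array([v[0],v[1],.06])
def fit(obs,pose,v0,show=True):
    def f(v):
        R,t=pose(v);return np.concatenate([proj(n,R@(np.array(p)/1000)+t)-uv for n,p,uv in obs])
    s=least_squares(f,v0,loss='soft_l1',f_scale=.5)
    r=s.fun if False else f(s.x)
    if show:
        for o,e in zip(obs,r.reshape(-1,2)): print(o[0],o[1],np.round(e,2))
    print(np.round(s.x[:2],4),np.degrees(s.x[2]));return s.x
E
cat > m0.py <<'E'
from fit import *
T,S="top","scene"
panel=[(T,(-45,65,9),(333.3,228)),(T,(69,58,9),(374,202.3)),(T,(69,18,9),(384.5,215)),(T,(45,18,9),(376.5,222)),(T,(45,-65,9),(398.5,250)),(T,(-45,-65,9),(367.5,274)),
(S,(-45,65,9),(353,231.5)),(S,(45,65,9),(362,205.5)),(S,(69,58,9),(368,200)),(S,(45,-65,9),(423.3,216.5)),(S,(-45,-65,9),(418,243.5))]
jig=[(T,(-41.5,64,17),(204,260)),(T,(-41.5,-64,17),(252,228)),(S,(-41.5,-64,17),(276,248)),(S,(-41.5,64,17),(250.5,297)),
(S,(46.5,-66.5,0),(232,228)),(S,(70.5,16.5,0),(200.5,247)),(S,(46.5,16.5,0),(211.5,255.5))]
if __name__=="__main__":
    a=fit(panel,pose_panel,[.4,-.2,-.9]); b=fit(jig,pose_jig,[.4,.2,.6])
E
python3 m0.py
python3 - <<'E'
from fit import *
for n in P: print(n,-np.array(P[n]['R']).T@P[n]['t'])
E
```

```text
top (-45, 65, 9) [0.13 0.21]
top (69, 58, 9) [ 0.18 -0.37]
top (69, 18, 9) [0.19 0.72]
top (45, 18, 9) [ 0.04 -0.23]
top (45, -65, 9) [0.1  0.86]
top (-45, -65, 9) [0.17 0.21]
scene (-45, 65, 9) [-0.61 -1.08]
scene (45, 65, 9) [-0.35  0.36]
scene (69, 58, 9) [-0.92  0.39]
scene (45, -65, 9) [0.01 0.27]
scene (-45, -65, 9) [ 0.12 -0.47]
[0.4802 0.0316] -53.68128738686288
top (-41.5, 64, 17) [-0.1   2.17]
top (-41.5, -64, 17) [ 0.44 -0.13]
scene (-41.5, -64, 17) [ 0.92 -0.78]
scene (-41.5, 64, 17) [-1.64 -0.45]
scene (46.5, -66.5, 0) [ 0.15 -0.63]
scene (70.5, 16.5, 0) [-1.13  1.75]
scene (46.5, 16.5, 0) [0.11 0.5 ]
[0.5014 0.3687] 35.723638917410824
scene [-0.06530064  0.65355972  0.62381042]
top [0.44220141 0.23606161 0.92682683]
```

```bash
cat > m1.py <<'E'
from m0 import *
jig2=jig+[(T,(46.6,-66.5,15.6),(229.5,194.5)),(T,(46.6,16.5,15.6),(197,217.5)),(T,(70.6,16.5,15.6),(190,209)),
(T,(-41.5,64,0),(205,257.5)),(T,(-41.5,-64,0),(250,226))]
if __name__=="__main__":
    b=fit(jig2,pose_jig,[.4,.2,.6])
    R,t=pose_jig(b)
    import cv2
    for n,sc,(x0,y0,x1,y1) in(("top",5.5,(155,172,271,280)),("scene",4.4,(168,200,300,335))):
        a=cv2.imread(f'pics/{n}0.png')[y0:y1,x0:x1];a=cv2.resize(a,None,fx=sc,fy=sc,interpolation=2)
        o=[(-41.5,66.5),(-41.5,-66.5),(46.5,-66.5),(46.5,16.5),(70.5,16.5),(70.5,59.5),(46.5,59.5),(46.5,66.5)]
        for z,c in((0,(0,255,0)),(18,(0,0,255))):
            p=proj(n,np.array([[x,y,z] for x,y in o])/1000@R.T+t)
            p=((p-[x0,y0]+.5)*sc).astype(int); cv2.polylines(a,[p],True,c,1)
        cv2.imwrite(f'pics/ov_{n}.png',a)
E
python3 m1.py
```

```text
top (-41.5, 64, 17) [-0.17  2.21]
top (-41.5, -64, 17) [ 0.19 -0.36]
scene (-41.5, -64, 17) [ 0.5 -0.8]
scene (-41.5, 64, 17) [-1.7  -0.38]
scene (46.5, -66.5, 0) [-0.37 -0.5 ]
scene (70.5, 16.5, 0) [-1.49  1.99]
scene (46.5, 16.5, 0) [-0.21  0.71]
top (46.6, -66.5, 15.6) [0.63 0.47]
top (46.6, 16.5, 15.6) [0.68 0.28]
top (70.6, 16.5, 15.6) [ 0.81 -0.13]
top (-41.5, 64, 0) [-1.74  1.92]
top (-41.5, -64, 0) [ 0.76 -0.49]
[0.5014 0.3693] 36.037293732871326
```

View pics/ov_top.png

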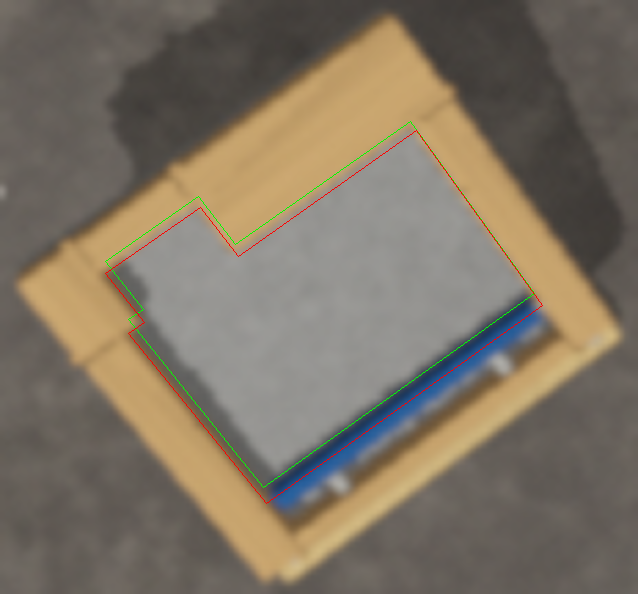

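View pics/ov_scene.png

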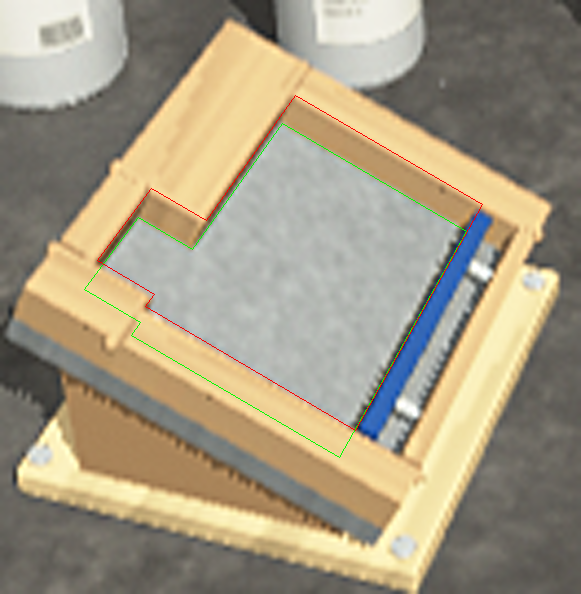

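```bash
cat > mv.py <<'E'
import numpy as np
from scipy.spatial.transform import Rotation as Ro, Slerp
def cur():
    from plant import arm
    s=arm.state(); return Ro.from_euler('xyz',s['tcp_rot'],degrees=True),np.array(s['tcp_pos']),s
def rows(R0,p0,R1,p1,n):
    "n equal steps, straight line + slerp; rows in tool axes: mm, rad"
    sl=Slerp([0,1],Ro.concatenate([R0,R1])); R,p=R0,p0; out=[]
    for i in range(1,n+1):
        Rn=sl(i/n); pn=p0+(p1-p0)*i/n
        d=R.inv().apply(pn-p)*1000; w=(R.inv()*Rn).as_rotvec()
        r=np.r_[np.round(d,1),np.round(w,4)]; out.append(r.tolist())
        p=p+R.apply(r[:3])/1000; R=R*Ro.from_rotvec(r[3:])
    for i,r in enumerate(out): print(i+1,[float(x) for x in r])
def tool(x,y): # tool rotation with x axis along x, y axis ~ y
    x=np.array(x,float);x/=np.linalg.norm(x);y=np.array(y,float);y-=x*(x@y);y/=np.linalg.norm(y)
    return Ro.from_matrix(np.c_[x,y,np.cross(x,y)])
PAN=(.4802,.0316,-53.68); JIG=(.5014,.3693,36.0)
def panel_pose(): return Ro.from_euler('z',PAN[2],degrees=True),np.array([PAN[0],PAN[1],0])
def pocket_pose(): return Ro.from_euler('z',JIG[2],degrees=True)*Ro.from_euler('y',-25,degrees=True),np.array([JIG[0],JIG[1],.06])
def grasp(Rp,tp,sgn,h,dx=0):
    # tool pose holding panel at pose with grasp point at panel (dx,0,h)
    return tool(-Rp.as_matrix()[:,2],sgn*Rp.as_matrix()[:,1]),tp+Rp.apply([dx,0,h])
E
python3 - <<'E'
from mv import *
R,p,s=cur(); print(np.round(R.as_matrix(),3))
for sg in(1,-1):
    Rg,pg=grasp(*panel_pose(),sg,.033); print(sg,np.degrees((R.inv()*Rg).as_rotvec()),pg)
    Rg,pg=grasp(*pocket_pose(),sg,.033); print(sg,np.degrees((R.inv()*Rg).as_rotvec()),pg)
E
```

```text
[[-0.     0.249 -0.968]
 [ 0.001 -0.968 -0.249]
 [-1.    -0.001 -0.   ]]
1 [-1.11891390e+02 -6.01474680e-02  3.33633489e-02] [0.4802 0.0316 0.033 ]
1 [155.0423336   -6.47039174 -34.34906356] [0.49011712 0.36110251 0.08990816]
-1 [6.81085923e+01 3.00469202e-02 5.41686080e-02] [0.4802 0.0316 0.033 ]
-1 [-21.23856237  24.68611559  -4.65016574] [0.49011712 0.36110251 0.08990816]
```

Run:
```python
from mv import *
R,p,s=cur(); Rg,pg=grasp(*panel_pose(),1,.12); rows(R,p,Rg,pg,16)
```

```text
1 [7.4, -28.8, -29.6, -0.1221, -0.0001, 0.0]
2 [7.3, -25.0, -32.8, -0.122, -0.0, 0.0001]
3 [7.4, -20.8, -35.6, -0.1221, -0.0001, 0.0]
4 [7.3, -16.2, -37.9, -0.122, -0.0001, 0.0]
5 [7.3, -11.6, -39.6, -0.1221, -0.0, 0.0001]
6 [7.4, -6.6, -40.8, -0.122, -0.0001, 0.0]
7 [7.3, -1.7, -41.2, -0.1221, -0.0001, 0.0001]
8 [7.4, 3.4, -41.1, -0.122, -0.0, -0.0]
9 [7.3, 8.4, -40.4, -0.1221, -0.0001, 0.0]
10 [7.3, 13.2, -39.1, -0.122, -0.0001, 0.0001]
11 [7.3, 17.9, -37.2, -0.1221, -0.0, 0.0]
12 [7.4, 22.2, -34.7, -0.1221, -0.0001, 0.0]
13 [7.3, 26.4, -31.8, -0.122, -0.0001, 0.0001]
14 [7.3, 30.0, -28.3, -0.1221, -0.0, 0.0]
15 [7.3, 33.2, -24.4, -0.122, -0.0001, 0.0001]
16 [7.4, 36.0, -20.3, -0.1221, -0.0001, -0.0]
```

Call:
play_rows --pt "7 -29 -30 -0.122 0 0" --pt "7 -25 -33 -0.122 0 0" --pt "7 -21 -36 -0.122 0 0" --pt "7 -16 -38 -0.122 0 0" --pt "7 -12 -40 -0.122 0 0" --pt "7 -7 -41 -0.122 0 0" --pt "7 -2 -41 -0.122 0 0" --pt "7 3 -41 -0.122 0 0" --grip 80

```text
clock: 0.9
tcp_pos: [0.3093, -0.2475, 0.1814]
tcp_rot: [96.3, 90.0, -13.1]
force: [-0.2, -0.5, 0.0]
grip_width: 0.0802
```

Call:
play_rows --pt "7 8 -40 -0.122 0 0" --pt "7 13 -39 -0.122 0 0" --pt "7 18 -37 -0.122 0 0" --pt "7 22 -35 -0.122 0 0" --pt "7 26 -32 -0.122 0 0" --pt "7 30 -28 -0.122 0 0" --pt "7 33 -24 -0.122 0 0" --pt "7 36 -20 -0.122 0 0"

```text
clock: 1.7
tcp_pos: [0.48, 0.0335, 0.1252]
tcp_rot: [-117.5, 90.0, -170.9]
force: [-0.4, -0.6, -0.6]
grip_width: 0.0799
```

Run:
```python
from mv import *
from plant import viewer; import cv2
for n in("top","scene"): cv2.imwrite(f'pics/{n}1.png',viewer.get_image(n)[...,::-1])
R,p,s=cur(); print(p,s['q'],s['clock'],s['force']); Rg,pg=grasp(*panel_pose(),1,.033); rows(R,p,Rg,pg,5)
from h import crop
crop('pics/top1.png','pics/e1.png',300,150,440,290,4);
```

```text
[0.48073942 0.03488995 0.12475766] [-1.39736201e+00  2.23110518e+01  1.10271247e+02  3.09779970e-02
  4.74322366e+01 -3.81098425e+01] 1.8 [ 0.28627918 -0.03656053 -1.13555768]
1 [18.4, -0.5, 0.5, 0.0013, -0.0001, -0.0]
2 [18.3, -0.5, 0.4, 0.0013, -0.0001, -0.0]
3 [18.4, -0.4, 0.5, 0.0013, -0.0001, -0.0]
4 [18.3, -0.5, 0.5, 0.0013, -0.0001, -0.0]
5 [18.4, -0.5, 0.4, 0.0013, -0.0001, -0.0]
```

View pics/e1.png

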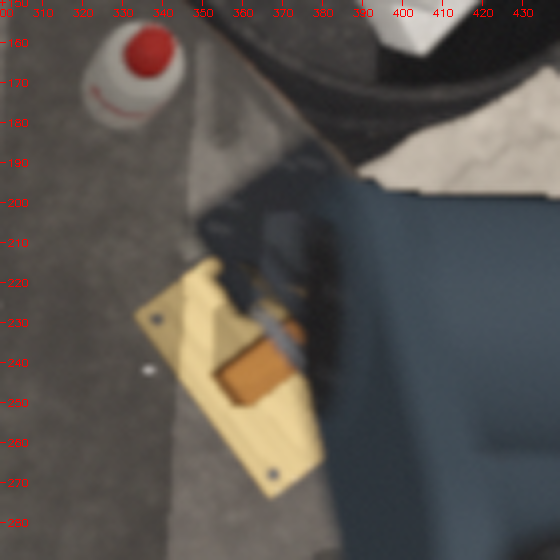

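View pics/scene1.png

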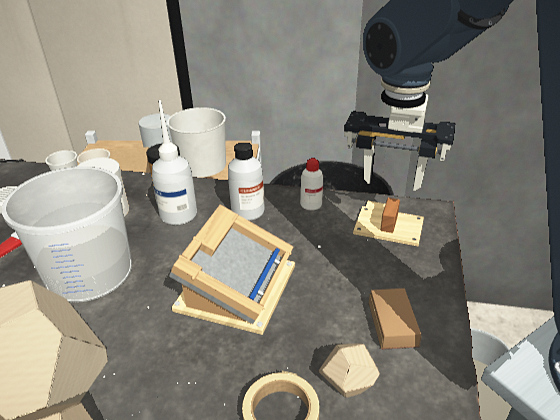

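Call:
play_rows --pt "30 -1 1 0.003 0 0" --pt "30 -1 1 0.003 0 0" --pt "20 -0.5 0.5 0 0 0" --pt "12 0 0 0 0 0" --pt "0 0 0 0 0 0" --pt "0 0 0 0 0 0"

```text
clock: 2.4
tcp_pos: [0.4792, 0.0281, 0.0342]
tcp_rot: [52.9, 90.0, -1.2]
force: [0.8, 0.4, 0.8]
grip_width: 0.0799
```

Call:
play_rows --pt "0 0 0 0 0 0" --pt "0 0 0 0 0 0" --pt "0 0 0 0 0 0" --pt "0 0 0 0 0 0" --pt "0 0 0 0 0 0" --pt "0 0 0 0 0 0" --grip 10 --grip_force 45

```text
clock: 3.0
tcp_pos: [0.4789, 0.0283, 0.0337]
tcp_rot: [51.8, 90.0, -2.2]
force: [0.0, -0.4, -0.2]
grip_width: 0.0366
```

Call:
play_rows --pt "0 0 0 0 0 0" --pt "0 0 0 0 0 0" --pt "0 0 0 0 0 0" --pt "0 0 0 0 0 0" --pt "0 0 0 0 0 0"

```text
clock: 3.5
tcp_pos: [0.479, 0.0283, 0.0337]
tcp_rot: [64.2, 90.0, 10.1]
force: [1.0, 0.9, 0.1]
grip_width: 0.0258
```

Run:
```python
from mv import *
from plant import viewer; import cv2
for n in("top","scene"): cv2.imwrite(f'pics/{n}2.png',viewer.get_image(n)[...,::-1])
R,p,s=cur(); print(p,s['q'],s['clock'],s['force'],s['grip_width']); 
Rp,tp=panel_pose(); print(Rp.inv().apply(p-tp)*1000); Rg,_=grasp(Rp,tp,1,.033); print(np.degrees((R.inv()*Rg).as_rotvec()))
from h import crop
crop('pics/scene2.png','pics/e2.png',330,150,450,260,5);
```

```text
[0.47899303 0.02829401 0.03365333] [-2.18159765e+00  3.18442214e+01  1.12756916e+02  2.77863556e-03
  3.53905265e+01 -3.81083298e+01] 3.6 [ 0.52648572  0.69364649 -0.43723731] 0.02594764037530698
[ 1.94882729 -2.93060283 33.65332967]
[-0.39553292  0.00390402 -0.00753892]
```

View pics/e2.png

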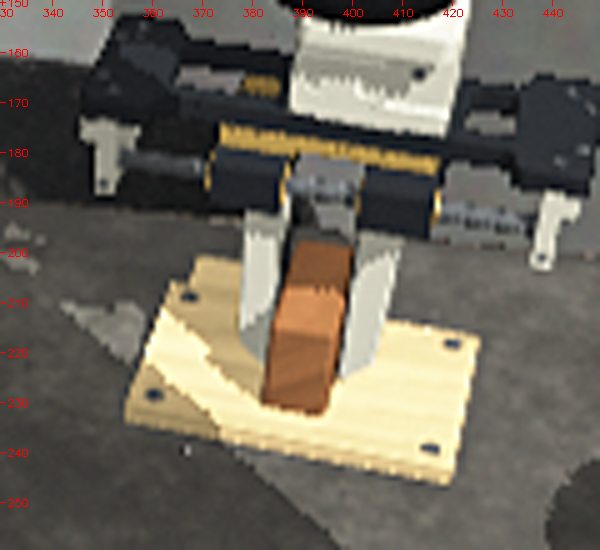

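```bash
cat >> mv.py <<'E'
H=.0337; DX=.002
def target(xb,zb,th,y=0.,yaw=0.):
    "tool pose for panel with lower bottom edge at pocket (xb,zb) mm, tilted th deg (tab up)"
    Rk,tk=pocket_pose(); Rr=Ro.from_euler('z',yaw,degrees=True)*Ro.from_euler('y',-th,degrees=True)
    o=np.array([xb,y,zb])/1000+Rr.apply([.045,0,0])
    return grasp(Rk*Rr,tk+Rk.apply(o),1,H,DX)
def where(R,p):
    Rk,tk=pocket_pose()
    Rp=Ro.from_matrix(np.c_[np.cross(R.as_matrix()[:,1],-R.as_matrix()[:,0]),R.as_matrix()[:,1],-R.as_matrix()[:,0]])
    o=p-Rp.apply([DX,0,H]); Rr=Rk.inv()*Rp; q=Rk.inv().apply(o-tk)*1000; e=q+Rr.apply([-45,0,0]);g=Rr.apply([69,38,0])+q
    a=Rr.as_euler('ZYX',degrees=True)
    print('edge',np.round(e,2),'tabtip',np.round(g,2),'yaw,tilt,roll',np.round([a[0],-a[1],a[2]],2))
E
python3 - <<'E'
from mv import *
R,p,s=cur(); p2=p+[0,0,.13]; Rg,pg=target(-36,70,12); print(pg); rows(R,p2,Rg,pg,14)
from fit import *
for n,uv,z in(("top",(337,163),.114),("top",(277.5,128),.16)):
    q=P[n];d=np.array(q['R']).T@np.linalg.inv(q['K'])@np.array([*uv,1]);c=-np.array(q['R']).T@q['t'];print(c+d*(z-c[2])/d[2])
E
```

```text
[0.46503011 0.34287573 0.16342661]
1 [0.0, 12.4, -18.8, -0.108, -0.0361, 0.0361]
2 [-0.1, 14.3, -17.3, -0.108, -0.0361, 0.0362]
3 [-0.2, 16.1, -15.7, -0.1081, -0.0361, 0.0361]
4 [-0.2, 17.8, -13.8, -0.108, -0.036, 0.0362]
5 [0.1, 19.1, -11.9, -0.108, -0.0361, 0.0361]
6 [0.4, 20.2, -9.7, -0.108, -0.0361, 0.0361]
7 [0.9, 21.2, -7.5, -0.108, -0.0361, 0.0362]
8 [1.4, 21.9, -5.3, -0.1081, -0.0361, 0.0361]
9 [2.0, 22.2, -2.9, -0.108, -0.0361, 0.0362]
10 [2.8, 22.3, -0.6, -0.108, -0.036, 0.0361]
11 [3.6, 22.1, 1.7, -0.108, -0.0361, 0.0361]
12 [4.5, 21.7, 4.0, -0.108, -0.0361, 0.0362]
13 [5.5, 21.0, 6.0, -0.1081, -0.0361, 0.0361]
14 [6.4, 20.0, 8.1, -0.108, -0.0361, 0.0361]
[0.6351303  0.11207762 0.114     ]
[0.69470372 0.23687632 0.16      ]
```

Call:
play_rows --pt "-20 0 0 0 0 0" --pt "-40 0 0 0 0 0" --pt "-40 0 0 0 0 0" --pt "-30 0 0 0 0 0"

```text
clock: 4.0
tcp_pos: [0.4788, 0.0283, 0.1656]
tcp_rot: [48.1, 90.0, -6.0]
force: [1.0, -0.6, -2.3]
grip_width: 0.0261
```

Call:
play_rows --pt "0 12 -19 -0.108 -0.036 0.036" --pt "0 14 -17 -0.108 -0.036 0.036" --pt "0 16 -16 -0.108 -0.036 0.036" --pt "0 18 -14 -0.108 -0.036 0.036" --pt "0 19 -12 -0.108 -0.036 0.036" --pt "0 20 -10 -0.108 -0.036 0.036" --pt "1 21 -7 -0.108 -0.036 0.036"

```text
clock: 4.7
tcp_pos: [0.4704, 0.1858, 0.1631]
tcp_rot: [23.0, 70.0, 12.9]
force: [0.6, 0.2, -2.8]
grip_width: 0.0258
```

Call:
play_rows --pt "1 22 -5 -0.108 -0.036 0.036" --pt "2 22 -3 -0.108 -0.036 0.036" --pt "3 22 -1 -0.108 -0.036 0.036" --pt "4 22 2 -0.108 -0.036 0.036" --pt "4 22 4 -0.108 -0.036 0.036" --pt "5 21 6 -0.108 -0.036 0.036" --pt "6 20 8 -0.108 -0.036 0.036"

```text
clock: 5.4
tcp_pos: [0.4632, 0.3325, 0.1633]
tcp_rot: [1.7, 54.2, 34.8]
force: [-1.7, -0.2, -1.0]
grip_width: 0.0262
```

Call:
play_rows --pt "0 0 0 0 0 0" --pt "0 0 0 0 0 0"

```text
clock: 5.6
tcp_pos: [0.4636, 0.3314, 0.1635]
tcp_rot: [2.0, 54.3, 34.6]
force: [-0.3, 0.8, -2.2]
grip_width: 0.0254
```

Run:
```python
from mv import *
from plant import viewer; import cv2
for n in("top","scene"): cv2.imwrite(f'pics/{n}3.png',viewer.get_image(n)[...,::-1])
R,p,s=cur(); print(p,s['q'],s['clock'],s['force'],s['moment'],s['grip_width']); where(R,p)
from h import crop
crop('pics/scene3.png','pics/e3.png',150,120,310,270,3.8); 
crop('pics/top3.png','pics/e4.png',140,150,300,300,3.8);
```

```text
[0.46395662 0.33127364 0.16381829] [  29.48936183   17.80584533  119.44734392   23.00509753    7.65939495
 -114.96768228] 5.7 [-0.13205518  0.04688822 -1.73008822] [-0.24910508  0.24767049  0.00032331] 0.025759178177236292
edge [-43.62  -6.67  74.42] tabtip [70.32 25.03 95.67] yaw,tilt,roll [-3.19 10.82 -0.22]
```

View pics/e3.png

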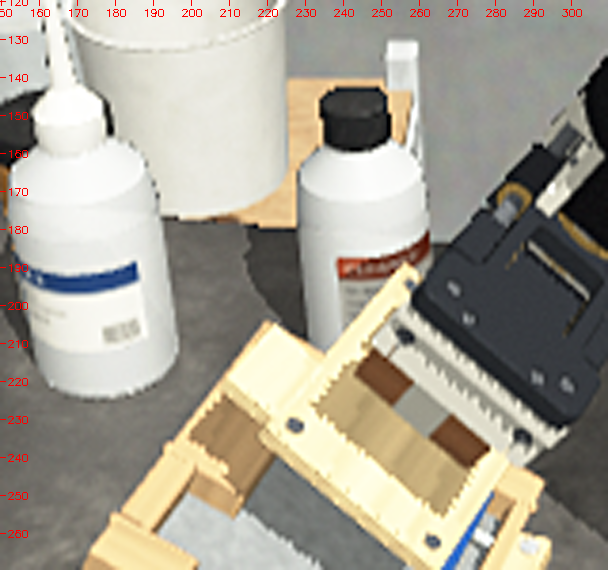

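View pics/e4.png

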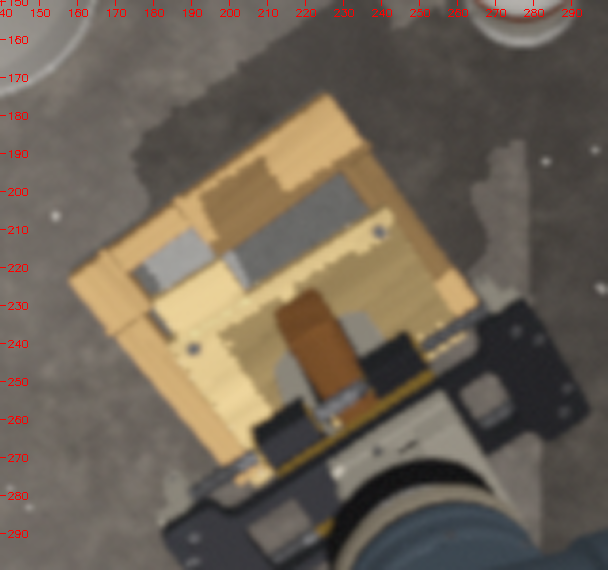

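```bash
cat > kin.py <<'E'
import numpy as np
from scipy.optimize import least_squares
D=[((-80.419,20.1216,94.6708,0,65.266,-4.848),(.13702,-.53238,.23717),180.),
((-1.397,22.311,110.271,.031,47.432,-38.11),(.48074,.03489,.12476),180.),
((-2.1816,31.844,112.757,.003,35.391,-38.108),(.47899,.02829,.03365),180.)]
def wrist(q,v):
    a,L2,L3,h,off,Dt,e=v
    q2,q3,q4,q5=np.radians(q[1:5]); ph=q2+q3
    w=np.array([a+L2*np.sin(q2)+L3*np.sin(ph)+e*np.cos(ph),off,h+L2*np.cos(q2)+L3*np.cos(ph)-e*np.sin(ph)])
    return w
def fk(q,v):
    w=wrist(q,v); q1,q2,q3,q4,q5,q6=np.radians(q); ph=q2+q3
    f=np.array([np.sin(ph),0,np.cos(ph)]); n=np.array([np.cos(ph),0,-np.sin(ph)]) # n = d f/d ph
    s=np.array([0,1,0])
    d=np.cos(q5)*f+np.sin(q5)*(np.cos(q4)*n+SG*np.sin(q4)*s)
    p=w+v[5]*d
    c,sn=np.cos(q1),np.sin(q1); Rz=np.array([[c,-sn,0],[sn,c,0],[0,0,1]])
    return Rz@p,Rz@d
SG=1
from scipy.spatial.transform import Rotation as Ro
if __name__=="__main__":
    q4=(29.4894,17.8058,119.4473,23.005,7.6594,-114.968); p4=np.array((.463957,.331274,.163818)); 
    from mv import cur
    R,p,s=cur(); x4=R.as_matrix()[:,0]
    for SG in(1,-1):
        def f(v):
            r=[fk(q,v)[0]-p for q,p,_ in D]; P,d=fk(q4,v); r+=[P-p4]
            return np.concatenate(r)*1000
        for e0 in (0,):
            s=least_squares(f,[.05,.4,.4,.4,-.045,.25,0.]); print(SG,s.x.round(4),np.abs(s.fun).max().round(2),fk(q4,s.x)[1],x4)
E
python3 kin.py
```

```text
1 [-0.      0.4873  0.4378  0.2587  0.0465  0.2586  0.0407] 0.0 [ 0.4814904   0.33213814 -0.8110803 ] [ 0.48148955  0.33213741 -0.8110811 ]
-1 [0.0062 0.47   0.4343 0.2605 0.0532 0.251  0.0344] 17.88 [ 0.53277322  0.24145693 -0.8110803 ] [ 0.48148955  0.33213741 -0.8110811 ]
```

```bash
cat >> kin.py <<'E'
V=np.array([-0.,.4873,.4378,.2587,.0465,.2586,.0407])
LO=np.array([-157.8,-45,.68,-90,4.06]);HI=np.array([157.8,120.2,151.7,270,180])
def ik(p,d,q0):
    def f(q):
        P,e=fk(np.r_[q,0],V); return np.r_[(P-p)*1000,(e-d)*500]
    s=least_squares(f,q0,bounds=(LO,HI)); return s.x,np.abs(s.fun).max()
E
python3 - <<'E'
from kin import *
import mv
from mv import *
Rk,tk=pocket_pose()
for beta in (0,10,20,30):
  for (xb,zb,th) in((-36,70,12),(-38,20,12),(-40,3,12),(-46,0,10),(-46,0,5),(-44,0,0)):
    R,p=target(xb,zb,th)
    # tool rotated by beta about pocket y about grasp point => more vertical
    d=Ro.from_rotvec(np.radians(beta)*Rk.as_matrix()[:,1]).apply(R.as_matrix()[:,0])
    out=[]
    for q4 in(0.,180.):
        q,e=ik(p,d,[30,25,118,q4,20]); out.append((q.round(1).tolist(),round(e,1)))
    print(beta,xb,zb,th,d.round(2),out)
E
```

```text
0 -36 70 12 [ 0.49  0.35 -0.8 ] [([30.2, 18.5, 119.1, 32.3, 6.5], np.float64(0.0)), ([30.2, 18.5, 119.1, 32.3, 6.5], np.float64(0.0))]
0 -38 20 12 [ 0.49  0.35 -0.8 ] [([30.0, 25.4, 117.8, 91.9, 4.1], np.float64(3.3)), ([30.0, 25.4, 117.8, 91.9, 4.1], np.float64(3.3))]
0 -40 3 12 [ 0.49  0.35 -0.8 ] [([30.4, 27.8, 117.4, 122.0, 4.1], np.float64(1.0)), ([30.4, 27.8, 117.4, 122.0, 4.1], np.float64(1.0))]
0 -46 0 10 [ 0.46  0.34 -0.82] [([30.0, 28.1, 116.5, 81.8, 4.1], np.float64(3.8)), ([30.0, 28.1, 116.5, 81.8, 4.1], np.float64(3.8))]
0 -46 0 5 [ 0.4   0.29 -0.87] [([30.9, 28.7, 113.0, 17.1, 8.8], np.float64(0.0)), ([30.9, 28.7, 113.0, 17.1, 8.8], np.float64(0.0))]
0 -44 0 0 [ 0.34  0.25 -0.91] [([31.1, 29.7, 109.0, 7.2, 16.5], np.float64(0.0)), ([31.1, 29.7, 109.0, 7.2, 16.5], np.float64(0.0))]
10 -36 70 12 [ 0.37  0.27 -0.89] [([30.7, 19.4, 112.9, 6.7, 21.0], np.float64(0.0)), ([30.7, 19.4, 112.9, 6.7, 21.0], np.float64(0.0))]
10 -38 20 12 [ 0.37  0.27 -0.89] [([30.9, 25.7, 111.7, 8.5, 15.8], np.float64(0.0)), ([30.9, 25.7, 111.7, 8.5, 15.8], np.float64(0.0))]
10 -40 3 12 [ 0.37  0.
[... 1419 characters left out ...]
 99.4, 0.7, 48.7], np.float64(0.0))]
30 -38 20 12 [ 0.1   0.07 -0.99] [([31.7, 30.4, 98.2, 0.7, 44.4], np.float64(0.0)), ([31.7, 30.4, 98.2, 0.7, 44.4], np.float64(0.0))]
30 -40 3 12 [ 0.1   0.07 -0.99] [([31.7, 32.3, 97.8, 0.8, 42.9], np.float64(0.0)), ([31.7, 32.3, 97.8, 0.8, 42.9], np.float64(0.0))]
30 -46 0 10 [ 0.07  0.05 -1.  ] [([31.8, 33.3, 96.9, 0.5, 44.9], np.float64(0.0)), ([31.8, 33.3, 96.9, 0.5, 44.9], np.float64(0.0))]
30 -46 0 5 [-0. -0. -1.] [([32.0, 35.7, 92.5, -0.0, 51.8], np.float64(0.0)), ([32.0, 35.7, 92.5, 0.0, 51.8], np.float64(0.0))]
30 -44 0 0 [-0.07 -0.05 -1.  ] [([32.2, 38.4, 87.8, -0.4, 58.8], np.float64(0.0)), ([32.8, 40.2, 121.2, 270.0, 4.1], np.float64(188.3))]
```

Run:
```python
from mv import *
R,p,s=cur(); p1=np.array([.445,.30,.225]); rows(R,p,R,p1,2)
Rg=tool([0,0,-1],[0,1,0]); rows(R,p1,Rg,np.array([.46,.04,.15]),8)
```

```text
1 [-34.6, -7.3, 4.6, -0.0, -0.0, 0.0]
2 [-34.5, -7.4, 4.6, 0.0, 0.0, 0.0]
1 [-2.3, -28.5, -18.2, 0.0688, 0.0751, -0.0248]
2 [-0.3, -29.7, -16.3, 0.0687, 0.0752, -0.0249]
3 [1.7, -30.7, -14.2, 0.0688, 0.0751, -0.0248]
4 [3.4, -31.5, -11.9, 0.0688, 0.0751, -0.0249]
5 [4.9, -32.2, -9.3, 0.0687, 0.0752, -0.0248]
6 [6.4, -32.6, -6.7, 0.0688, 0.0751, -0.0249]
7 [7.6, -32.8, -3.9, 0.0688, 0.0751, -0.0248]
8 [8.6, -32.7, -1.0, 0.0687, 0.0751, -0.0249]
```

Call:
play_rows --pt "-35 -7 5 0 0 0" --pt "-35 -7 5 0 0 0" --pt "-2 -28 -18 0.069 0.075 -0.025" --pt "0 -30 -16 0.069 0.075 -0.025" --pt "2 -31 -14 0.069 0.075 -0.025" --pt "3 -31 -12 0.069 0.075 -0.025" --pt "5 -32 -9 0.069 0.075 -0.025" --pt "6 -33 -7 0.069 0.075 -0.025"

```text
clock: 6.5
tcp_pos: [0.4569, 0.1044, 0.1704]
tcp_rot: [13.3, 81.0, 20.9]
force: [-0.3, -0.6, -2.5]
grip_width: 0.026
```

Call:
play_rows --pt "8 -33 -4 0.069 0.075 -0.025" --pt "9 -33 -1 0.069 0.075 -0.025" --pt "0 0 0 0 0 0" --pt "0 0 0 0 0 0"

```text
clock: 6.9
tcp_pos: [0.4609, 0.0404, 0.1507]
tcp_rot: [-34.5, 89.8, -34.7]
force: [0.4, 1.0, -1.8]
grip_width: 0.0256
```

Run:
```python
from mv import *
R,p,s=cur(); print(p,s['q'],s['clock'])
Rg=tool([0,0,-1],[0,1,0]); rows(R,p,Rg,np.array([.46,.04,.10]),2)
```

```text
[0.46089506 0.04041126 0.1507022 ] [ -0.69880216  18.01652034 112.03133429  -0.13654692  49.79739235
 -90.46647158] 6.9
1 [25.4, -0.2, -0.5, -0.0013, 0.0013, 0.0009]
2 [25.3, -0.1, -0.5, -0.0012, 0.0014, 0.0009]
```

Call:
play_rows --pt "30 0 -1 -0.002 0.002 0.002" --pt "40 0 0 0 0 0" --pt "30 0 0 0 0 0" --pt "14 0 0 0 0 0" --pt "2 0 0 0 0 0" --pt "0 0 0 0 0 0"

```text
clock: 7.5
tcp_pos: [0.46, 0.0418, 0.0353]
tcp_rot: [40.4, 89.9, 40.5]
force: [0.0, 0.9, -1.0]
grip_width: 0.0256
```

Call:
play_rows --pt "0 0 0 0 0 0" --pt "0 0 0 0 0 0" --pt "0 0 0 0 0 0" --grip 40

```text
clock: 7.8
tcp_pos: [0.4604, 0.0414, 0.0355]
tcp_rot: [34.0, 89.9, 34.1]
force: [-0.9, -0.9, 0.5]
grip_width: 0.0397
```

Call:
play_rows --pt "0.5 0 0 0 0.1164 0" --pt "0.5 0 0 0 0.1164 0" --pt "0 0 0 0 0.1164 0" --pt "0 0 0 0 0 0" --pt "0 0 0 0 0 0"

```text
clock: 8.3
tcp_pos: [0.4599, 0.0413, 0.0335]
tcp_rot: [179.8, 70.2, 179.9]
force: [0.3, 0.1, -0.7]
grip_width: 0.04
```

Run:
```python
from mv import *
from plant import viewer; import cv2
for n in("top","scene"): cv2.imwrite(f'pics/{n}4.png',viewer.get_image(n)[...,::-1])
R,p,s=cur(); print(p,s['q'],s['clock'],R.as_matrix().round(3)[:,:2].T)
from h import crop
crop('pics/scene4.png','pics/e5.png',270,150,410,270,5.5); 
crop('pics/top4.png','pics/e6.png',300,180,400,280,5.5);
```

```text
[0.45935342 0.04136565 0.03392531] [ -0.54944157  38.17854281 102.54807567  -0.1887721   59.14845384
 -90.57159075] 8.4 [[-0.34   0.    -0.94 ]
 [-0.002  1.     0.001]]
```

View pics/e5.png

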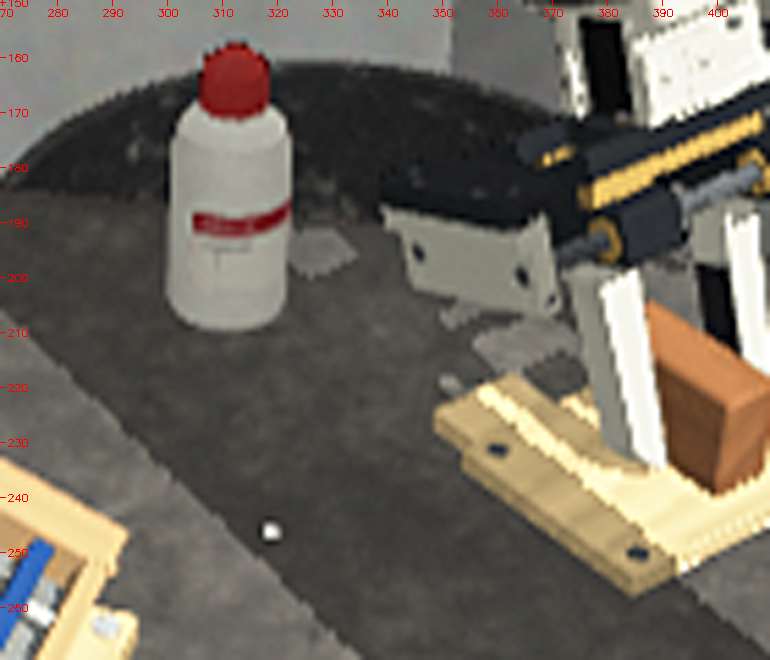

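View pics/e6.png

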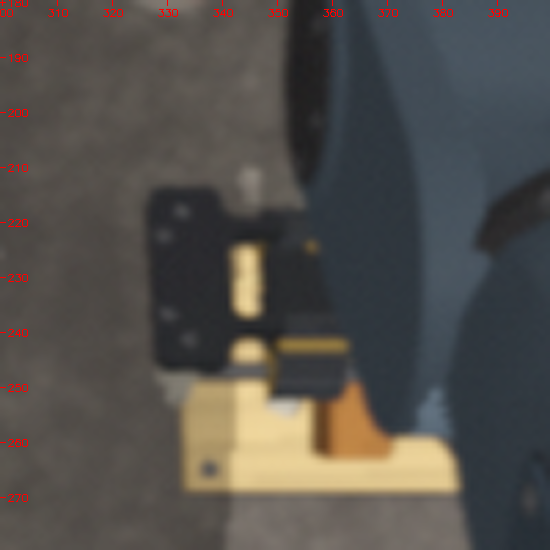

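Run:
```python
from m0 import *
o=[(T,(-45,65,9),(333.2,268.5)),(T,(-45,-65,9),(383.3,268.5)),(S,(-45,65,9),(385,255)),(S,(45,65,9),(354.5,232)),(S,(69,58,9),(349.5,222.7)),(S,(69,18,9),(363,217.5))]
fit(o,pose_panel,[.46,.04,0])
```

```text
top (-45, 65, 9) [0.5  0.38]
top (-45, -65, 9) [7.17 1.08]
scene (-45, 65, 9) [-0.28  0.15]
scene (45, 65, 9) [-1.02 -0.88]
scene (69, 58, 9) [-1.08  1.3 ]
scene (69, 18, 9) [ 0.16 -0.24]
[0.4573 0.0415] -0.475570667323892
```

Call:
play_rows --pt "0 0 0 0 0 0" --pt "0 0 0 0 0 0" --pt "0 0 0 0 0 0" --pt "0 0 0 0 0 0" --grip 10 --grip_force 50

```text
clock: 8.8
tcp_pos: [0.4598, 0.0414, 0.0341]
tcp_rot: [179.8, 70.0, 179.9]
force: [-2.6, 1.0, 4.3]
grip_width: 0.0257
```

```bash
cat >> mv.py <<'E'
H=.034; B=None
def _beta(Rt): return Rt*Ro.from_rotvec([0,np.radians(B),0])
_t=target; _w=where
B=19.85
def target(*a,**k):
    R,p=_t(*a,**k); return _beta(R),p
def where(R,p): _w(R*Ro.from_rotvec([0,-np.radians(B),0]),p)
E
python3 - <<'E'
from mv import *
R,p,s=cur(); print(p,s['grip_width'],s['clock'],np.degrees(np.arcsin(-R.as_matrix()[0,0])))
p1=p+[0,0,.15]; Rg,pg=target(-36,60,12); print(pg); rows(R,p1,Rg,pg,8)
E
```

```text
[0.45982143 0.0413929  0.03408328] 0.025722744732362753 8.8 19.97571450209585
[0.4683031  0.34525369 0.15460312]
1 [3.1, 38.0, 2.4, -0.0796, -0.0782, -0.0021]
2 [3.3, 37.7, 5.1, -0.0795, -0.0783, -0.0022]
3 [3.8, 37.1, 7.8, -0.0796, -0.0782, -0.0021]
4 [4.4, 36.5, 10.4, -0.0795, -0.0783, -0.0021]
5 [5.2, 35.5, 13.0, -0.0796, -0.0782, -0.0021]
6 [6.3, 34.5, 15.2, -0.0795, -0.0783, -0.0021]
7 [7.4, 33.1, 17.4, -0.0796, -0.0782, -0.0022]
8 [8.9, 31.7, 19.4, -0.0795, -0.0783, -0.0021]
```

Call:
play_rows --pt "-21 0 -8 0 0 0" --pt "-40 0 -14 0 0 0" --pt "-40 0 -14.5 0 0 0" --pt "-40 0 -14.5 0 0 0" --pt "3 38 2 -0.08 -0.078 -0.002" --pt "3 38 5 -0.08 -0.078 -0.002" --pt "4 37 8 -0.08 -0.078 -0.002" --pt "4 36 10 -0.08 -0.078 -0.002"

```text
clock: 9.6
tcp_pos: [0.4636, 0.1942, 0.1697]
tcp_rot: [112.3, 86.7, 130.6]
force: [0.8, 0.0, -2.3]
grip_width: 0.0256
```

Call:
play_rows --pt "5 35 13 -0.08 -0.078 -0.002" --pt "6 35 15 -0.08 -0.078 -0.002" --pt "7 33 17 -0.08 -0.078 -0.002" --pt "9 32 19 -0.08 -0.078 -0.002" --pt "0 0 0 0 0 0" --pt "0 0 0 0 0 0"

```text
clock: 10.2
tcp_pos: [0.466, 0.3444, 0.1553]
tcp_rot: [0.3, 73.0, 36.6]
force: [0.4, -0.2, -2.1]
grip_width: 0.0259
```

```bash
sed -i 's/B=19.85/B=19.98/' mv.py
python3 - <<'E'
from mv import *
from plant import viewer; import cv2
for n in("top","scene"): cv2.imwrite(f'pics/{n}5.png',viewer.get_image(n)[...,::-1])
R,p,s=cur(); print(p,s['q'],s['clock'],s['force'],s['moment']);where(R,p)
Rg,pg=target(-36,35,12); rows(R,p,Rg,pg,2)
from h import crop
crop('pics/scene5.png','pics/e7.png',150,140,310,340,3); 
crop('pics/top5.png','pics/e8.png',150,160,280,290,4.5);
E
```

```text
[0.46683219 0.3436182  0.15570262] [ 31.04740386  22.46429077 106.34130205   2.80374916  34.28527255
 -97.15233458] 10.3 [ 0.6844221   0.75840877 -1.74050367] [-0.09273698  0.06845885 -0.01872706]
edge [-37.49  -0.4   61.91] tabtip [73.97 37.69 85.69] yaw,tilt,roll [ 0.05 11.99  0.15]
1 [13.2, 0.2, 2.6, 0.0009, -0.0001, -0.0012]
2 [13.2, 0.2, 2.6, 0.0008, -0.0, -0.0011]
```

View pics/e7.png

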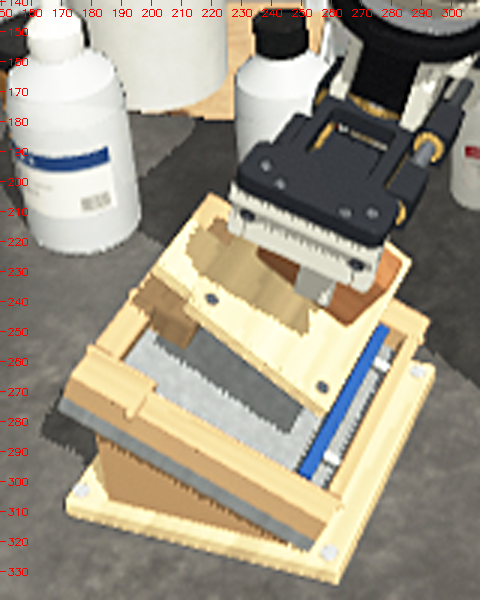

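View pics/e8.png

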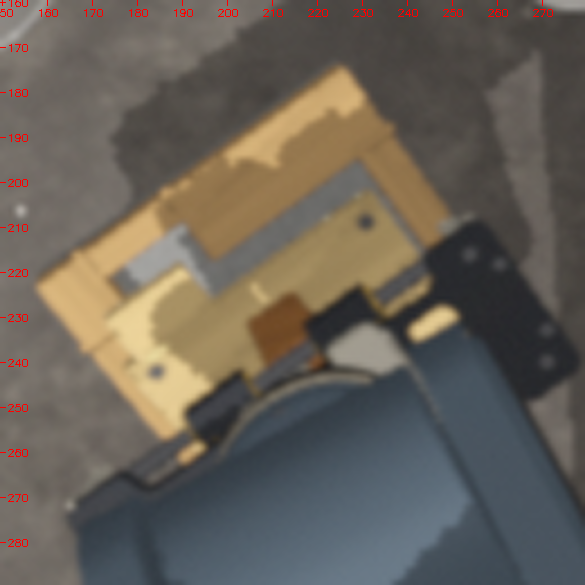

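Call:
play_rows --pt "13 0 2.5 0.001 0 -0.001" --pt "13 0 2.5 0.001 0 -0.001" --pt "0 0 0 0 0 0" --pt "0 0 0 0 0 0"

```text
clock: 10.7
tcp_pos: [0.4767, 0.3514, 0.1316]
tcp_rot: [0.1, 73.0, 36.1]
force: [-0.5, 0.0, -1.3]
grip_width: 0.0252
```

```bash
cat > ovl.py <<'E'
import sys
from mv import *
import mv
from fit import proj
from plant import viewer; import cv2
def panel_from_tool(R,p):
    Rt=R*Ro.from_rotvec([0,-np.radians(mv.B),0]); M=Rt.as_matrix()
    Rp=Ro.from_matrix(np.c_[np.cross(M[:,1],-M[:,0]),M[:,1],-M[:,0]])
    return Rp,p-Rp.apply([mv.DX,0,mv.H])
def ov(tag,boxes={"top":(155,172,271,280,5.5),"scene":(168,180,300,315,4.4)}):
    R,p,s=cur(); print(p.round(4),s['clock'],s['force'].round(1),s['moment'].round(2),s['grip_width'].round(4)); where(R,p)
    Rp,tp=panel_from_tool(R,p); Rk,tk=pocket_pose()
    o=np.array([(-45,65),(-45,-65),(45,-65),(45,18),(69,18),(69,58),(45,58),(45,65)])/1000.
    oj=np.array([(-41.5,66.5),(-41.5,-66.5),(46.5,-66.5),(46.5,16.5),(70.5,16.5),(70.5,59.5),(46.5,59.5),(46.5,66.5)])/1000.
    for n,(x0,y0,x1,y1,sc) in boxes.items():
        im=viewer.get_image(n)[...,::-1]; cv2.imwrite(f'pics/{n}_{tag}.png',im)
        a=cv2.resize(np.ascontiguousarray(im[y0:y1,x0:x1]),None,fx=sc,fy=sc,interpolation=2)
        for (RR,t,oo,z,c) in((Rp,tp,o,.009,(255,0,255)),(Rk,tk,oj,.018,(0,0,255))):
            q=proj(n,RR.apply(np.c_[oo,np.full(len(oo),z)])+t)
            cv2.polylines(a,[((q-[x0,y0]+.5)*sc).astype(int)],True,c,1)
            if c[0]: print(n,q.round(1).tolist())
        cv2.imwrite(f'pics/ov_{n}_{tag}.png',a)
if __name__=="__main__": ov(sys.argv[1])
E
python3 ovl.py a
```

```text
Traceback (most recent call last):
  File "ovl.py", line 23, in <module>
    if __name__=="__main__": ov(sys.argv[1])
                             ~~^^^^^^^^^^^^^
  File "ovl.py", line 11, in ov
    R,p,s=cur(); print(p.round(4),s['clock'],s['force'].round(1),s['moment'].round(2),s['grip_width'].round(4)); where(R,p)
                                                                                      ^^^^^^^^^^^^^^^^^^^^^
AttributeError: 'float' object has no attribute 'round'
```

```bash
sed -i "s/s\['grip_width'\].round(4)/round(s['grip_width'],4)/" ovl.py; python3 ovl.py a
```

```text
[0.4767 0.3514 0.1316] 10.7 [-0.5  0.  -1.3] [-0.02  0.09 -0.04] 0.0252
edge [-3.630e+01 -1.000e-02  3.477e+01] tabtip [75.21 38.01 58.43] yaw,tilt,roll [1.000e-02 1.197e+01 3.000e-02]
top [[203.4, 265.9], [254.0, 229.7], [231.7, 198.8], [197.4, 223.0], [190.4, 214.4], [173.4, 226.4], [180.7, 234.7], [177.8, 236.8]]
scene [[252.4, 286.7], [280.7, 236.7], [240.8, 204.1], [220.1, 232.5], [208.4, 223.0], [196.7, 238.1], [208.9, 247.8], [206.9, 250.6]]
```

View pics/ov_top_a.png

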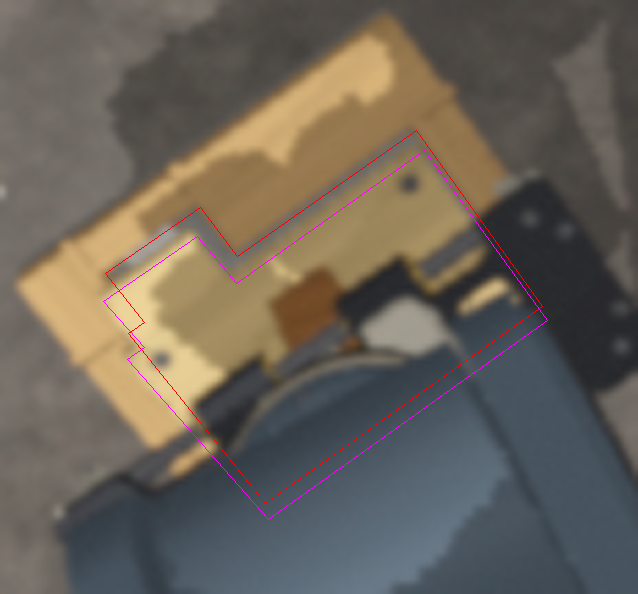

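View pics/ov_scene_a.png

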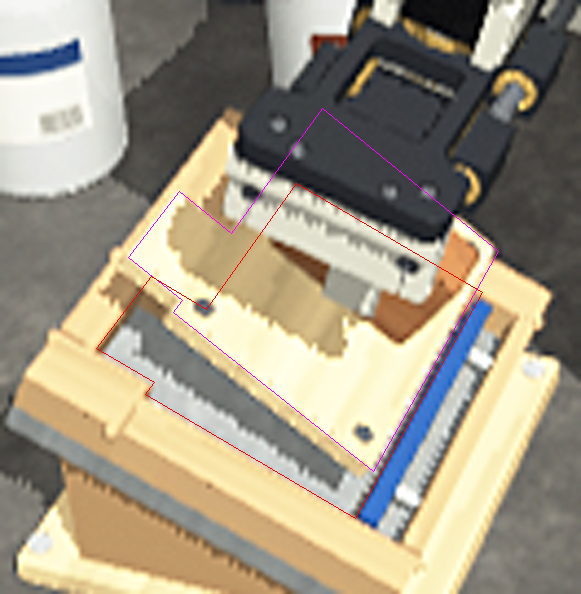

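Run:
```python
from mv import *
R,p,s=cur()
Rg,pg=target(-36.5,16,12); rows(R,p,Rg,pg,4)
R2,p2=target(-36.5,6,12); rows(Rg,pg,R2,p2,1)
from h import crop
crop('pics/top_a.png','pics/e9.png',215,180,265,225,12)
```

```text
1 [4.8, -0.0, 0.5, 0.0002, 0.0002, -0.0001]
2 [4.9, -0.1, 0.5, 0.0001, 0.0002, -0.0001]
3 [4.8, 0.0, 0.5, 0.0002, 0.0002, -0.0002]
4 [4.8, -0.0, 0.5, 0.0002, 0.0001, -0.0001]
1 [9.9, 0.0, 1.4, 0.0, 0.0, 0.0]
```

View pics/e9.png

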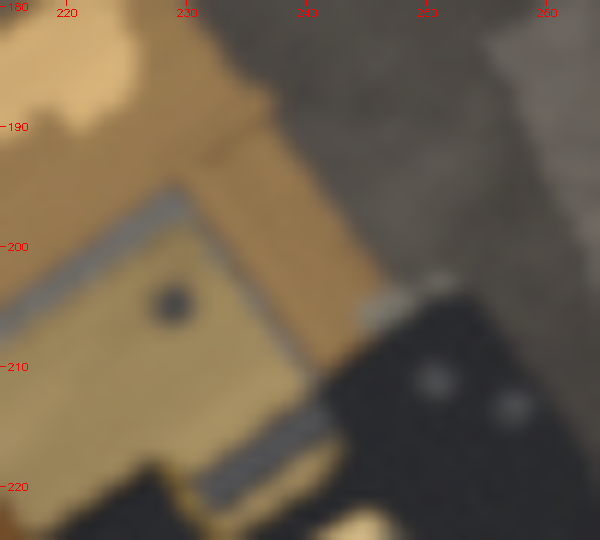

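Call:
play_rows --pt "5 0 0.5 0 0 0" --pt "5 0 0.5 0 0 0" --pt "5 0 0.5 0 0 0" --pt "4 0 0.5 0 0 0" --pt "0 0 0 0 0 0"

```text
clock: 11.3
tcp_pos: [0.4827, 0.356, 0.1141]
tcp_rot: [0.1, 73.0, 36.1]
force: [0.8, -0.6, -2.1]
grip_width: 0.0259
```

Call:
play_rows --pt "3 0 0.5 0 0 0" --pt "3 0 0.4 0 0 0" --pt "0 0 0 0 0 0"

```text
clock: 11.6
tcp_pos: [0.4849, 0.3576, 0.109]
tcp_rot: [0.1, 73.0, 36.1]
force: [0.4, 0.5, -1.8]
grip_width: 0.0257
```

```bash
python3 ovl.py b
```

```text
[0.4849 0.3576 0.109 ] 11.6 [ 0.4  0.5 -1.8] [-0.1   0.07  0.03] 0.0257
edge [-36.52   0.23   9.88] tabtip [74.95 38.3  33.65] yaw,tilt,roll [ 0.04 12.03  0.04]
top [[202.5, 261.8], [251.8, 226.6], [230.0, 196.4], [196.7, 219.9], [189.9, 211.6], [173.4, 223.1], [180.4, 231.3], [177.6, 233.3]]
scene [[247.2, 295.6], [275.5, 245.5], [236.3, 213.7], [215.7, 242.2], [204.1, 233.0], [192.5, 248.1], [204.6, 257.6], [202.5, 260.5]]
```

View pics/ov_scene_b.png

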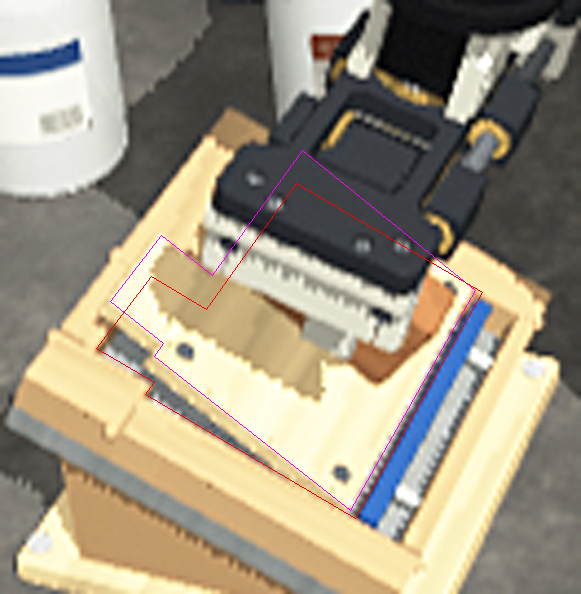

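View pics/ov_top_b.png

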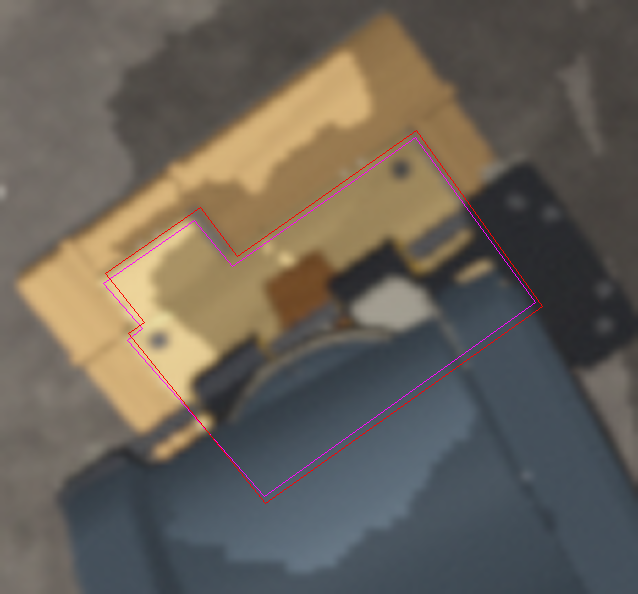

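Call:
play_rows --pt "3 0 0.4 0 0 0" --pt "3 0 0.4 0 0 0" --pt "0 0 0 0 0 0"

```text
clock: 12.0
tcp_pos: [0.4869, 0.3591, 0.1034]
tcp_rot: [0.1, 73.0, 36.1]
force: [0.5, 0.1, -2.8]
grip_width: 0.0258
```

Call:
play_rows --pt "1.5 0 0.2 0 0 0" --pt "0 0 0 0 0 0" --pt "0 0 0 0 0 0"

```text
clock: 12.3
tcp_pos: [0.4874, 0.3595, 0.1024]
tcp_rot: [0.0, 72.9, 36.1]
force: [0.3, 0.5, -1.8]
grip_width: 0.0255
```

Run:
```python
from mv import *
R,p,s=cur(); print(p,s['clock'],s['force'],s['moment']);where(R,p)
Rk,tk=pocket_pose(); print('force in pocket',Rk.inv().apply(s['force']))
print('pocket -x in tool',R.inv().apply(Rk.apply([-1,0,0])),'+y',R.inv().apply(Rk.apply([0,1,0])),'-z',R.inv().apply(Rk.apply([0,0,-1])))
```

```text
[0.48744499 0.35949975 0.10244867] 12.3 [ 0.29855677  0.48736965 -1.7794454 ] [-0.0318787   0.08801365 -0.00340339]
edge [-36.38   0.27   2.62] tabtip [75.08 38.34 26.44] yaw,tilt,roll [ 0.04 12.05  0.04]
force in pocket [-0.27349     0.21880306 -1.83587028]
pocket -x in tool [ 1.37999626e-01  7.88192000e-04 -9.90431967e-01] +y [5.31079073e-04 9.99999481e-01 8.69802603e-04] -z [ 9.90432139e-01 -6.46030125e-04  1.37999136e-01]
```

Call:
play_rows --pt "0.3 -0.2 -2 0 0 0" --pt "0.3 0 -2 0 0 0" --pt "0.1 0 -1 0 0 0" --pt "0 0 0 0 0 0"

```text
clock: 12.7
tcp_pos: [0.4842, 0.3569, 0.1007]
tcp_rot: [0.0, 72.9, 36.1]
force: [2.0, 2.3, -1.1]
grip_width: 0.0257
```

Call:
play_rows --pt "0.2 0 -1.5 0 0 0" --pt "0.2 0 -1.5 0 0 0" --pt "0 0 0 0 0 0"

```text
clock: 13.0
tcp_pos: [0.482, 0.3552, 0.0994]
tcp_rot: [0.0, 72.9, 36.1]
force: [3.5, 3.4, -0.0]
grip_width: 0.0259
```

```bash
cat > st.py <<'E'
from mv import *
R,p,s=cur(); print(p,s['clock'],s['force'],s['moment'],s['grip_width']);where(R,p)
Rk,tk=pocket_pose(); print('force in pocket',Rk.inv().apply(s['force']))
E
python3 st.py
```

```text
[0.48195577 0.3552467  0.09936405] 13.0 [ 3.47828234  3.3566789  -0.04571245] [ 0.64376952 -0.62293589  0.27039307] 0.025884498144072968
edge [-4.392e+01  4.000e-02  2.700e+00] tabtip [67.5  38.14 26.67] yaw,tilt,roll [ 0.05 12.13  0.03]
force in pocket [ 4.31917272  0.67112722 -2.06450142]
```

Run:
```python
from mv import *
R,p,s=cur()
for t in((-46.4,1.2,8),(-46.8,.8,4),(-46.8,.5,1.),(-46.5,.0,0)):
    R1,p1=target(*t); print(t); rows(R,p,R1,p1,3 if t[2]>=1 else 2); R,p=R1,p1
```

```text
(-46.4, 1.2, 8)
1 [1.4, -0.0, 0.4, 0.0004, 0.024, -0.0001]
2 [1.5, -0.0, 0.4, 0.0003, 0.024, -0.0002]
3 [1.4, -0.1, 0.4, 0.0004, 0.024, -0.0001]
(-46.8, 0.8, 4)
1 [1.0, 0.0, 1.0, 0.0, 0.0233, -0.0]
2 [0.9, 0.0, 1.0, 0.0, 0.0232, -0.0]
3 [0.9, 0.0, 1.0, 0.0, 0.0233, -0.0]
(-46.8, 0.5, 1.0)
1 [0.7, -0.0, 0.9, -0.0, 0.0175, -0.0]
2 [0.7, -0.0, 0.8, 0.0, 0.0174, -0.0]
3 [0.6, -0.0, 0.9, -0.0, 0.0175, 0.0]
(-46.5, 0.0, 0)
1 [0.5, 0.0, 0.6, 0.0, 0.0087, 0.0]
2 [0.4, 0.0, 0.7, 0.0, 0.0088, 0.0]
```

Call:
play_rows --pt "1.4 0 0.4 0 0.024 0" --pt "1.4 0 0.4 0 0.024 0" --pt "1.4 0 0.4 0 0.024 0" --pt "0 0 0 0 0 0"

```text
clock: 13.4
tcp_pos: [0.4845, 0.357, 0.096]
tcp_rot: [-0.0, 77.0, 36.0]
force: [2.6, 3.7, 3.5]
grip_width: 0.0261
```

```bash
python3 st.py; python3 ovl.py c
```

```text
[0.48449736 0.35695515 0.09600025] 13.4 [2.55656924 3.6925315  3.45290984] [ 0.41764262 -0.86113574  0.20764428] 0.026106249333658557
edge [-45.55  -0.09   1.25] tabtip [67.29 38.04 17.17] yaw,tilt,roll [0.07 8.02 0.02]
force in pocket [5.30085089 1.48460704 1.33803711]
[0.4845 0.357  0.096 ] 13.4 [2.6 3.7 3.5] [ 0.42 -0.86  0.21] 0.0261
edge [-45.55  -0.09   1.25] tabtip [67.29 38.04 17.17] yaw,tilt,roll [0.07 8.02 0.02]
top [[204.7, 263.2], [253.3, 228.3], [231.1, 197.7], [198.5, 220.7], [191.7, 212.2], [175.6, 223.6], [182.6, 231.9], [179.8, 233.9]]
scene [[250.0, 301.1], [277.8, 250.7], [237.3, 221.1], [217.0, 249.9], [205.2, 241.3], [193.7, 256.6], [206.1, 265.4], [204.0, 268.2]]
```

View pics/ov_scene_c.png

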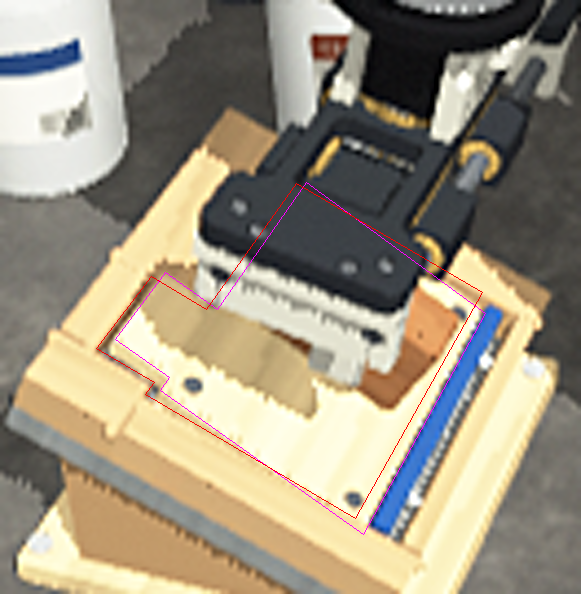

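View pics/ov_top_c.png

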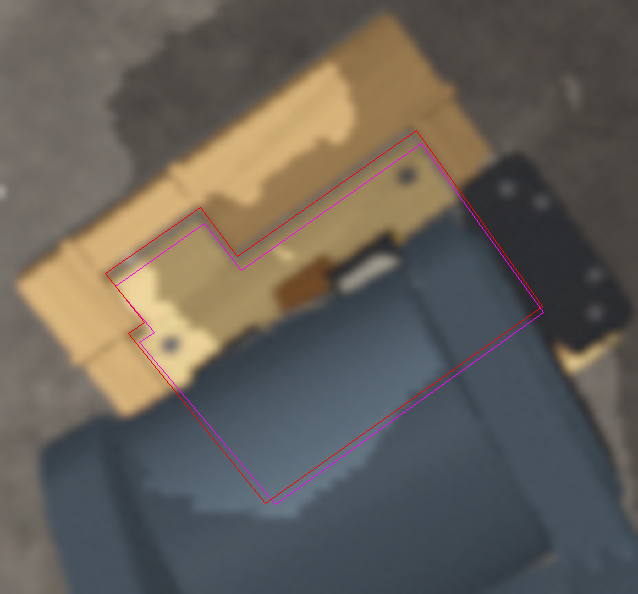

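Run:
```python
from mv import *
R,p,s=cur()
for t in((-46.4,1.2,4,.2),(-46.4,1.1,1.,.2),(-46.2,.8,0,.2)):
    R1,p1=target(*t); print(t); rows(R,p,R1,p1,3 if t[2]>=1 else 2); R,p=R1,p1
```

```text
(-46.4, 1.2, 4, 0.2)
1 [0.8, 0.1, 1.0, 0.0004, 0.0234, -0.0001]
2 [0.9, 0.1, 1.0, 0.0004, 0.0234, -0.0]
3 [0.8, 0.1, 1.1, 0.0004, 0.0234, -0.0001]
(-46.4, 1.1, 1.0, 0.2)
1 [0.6, 0.0, 0.8, -0.0, 0.0175, -0.0]
2 [0.6, 0.0, 0.9, 0.0, 0.0174, -0.0]
3 [0.6, 0.0, 0.8, -0.0, 0.0175, 0.0]
(-46.2, 0.8, 0, 0.2)
1 [0.4, 0.0, 0.6, 0.0, 0.0087, 0.0]
2 [0.4, -0.0, 0.5, 0.0, 0.0088, 0.0]
```

Call:
play_rows --pt "0.8 0.1 1 0 0.0234 0" --pt "0.8 0.1 1 0 0.0234 0" --pt "0.8 0.1 1 0 0.0234 0" --pt "0 0 0 0 0 0"

```text
clock: 13.9
tcp_pos: [0.4868, 0.3588, 0.094]
tcp_rot: [-0.1, 81.0, 36.0]
force: [4.0, 1.3, 3.3]
grip_width: 0.0257
```

```bash
python3 st.py
```

```text
[0.48684383 0.35881778 0.09398292] 13.9 [3.99540304 1.32919612 3.32443656] [ 0.09814407 -0.97094266  0.25809457] 0.025687309457769675
edge [-4.644e+01  3.000e-02  1.220e+00] tabtip [67.24 38.17  9.09] yaw,tilt,roll [0.07 3.96 0.01]
force in pocket [ 5.04255248 -1.27309674  1.31672906]
```

Call:
play_rows --pt "0.6 0 0.8 0 0.0175 0" --pt "0.6 0 0.8 0 0.0175 0" --pt "0.6 0 0.8 0 0.0175 0" --pt "0 0 0 0 0 0"

```text
clock: 14.3
tcp_pos: [0.4887, 0.3602, 0.0923]
tcp_rot: [-0.1, 84.1, 36.0]
force: [4.2, 0.8, 3.3]
grip_width: 0.0257
```

Call:
play_rows --pt "0.3 0 0.5 0 0.009 0" --pt "0.3 0 0.5 0 0.009 0" --pt "0 0 0 0 0 0" --pt "0 0 0 0 0 0"

```text
clock: 14.7
tcp_pos: [0.4892, 0.3607, 0.0917]
tcp_rot: [-0.1, 85.1, 36.0]
force: [6.4, -0.2, 2.9]
grip_width: 0.0258
```

```bash
python3 st.py; python3 ovl.py d
```

```text
[0.48923913 0.36071226 0.0917372 ] 14.7 [ 6.43841078 -0.23018     2.85311831] [-0.04120689 -1.19531368  0.28742951] 0.0257840570417138
edge [-47.16   0.16   1.17] tabtip [66.8  38.29  0.91] yaw,tilt,roll [ 0.06 -0.14  0.02]
force in pocket [ 5.80392097 -3.97062244  0.44165494]
[0.4892 0.3607 0.0917] 14.7 [ 6.4 -0.2  2.9] [-0.04 -1.2   0.29] 0.0258
edge [-47.16   0.16   1.17] tabtip [66.8  38.29  0.91] yaw,tilt,roll [ 0.06 -0.14  0.02]
top [[204.7, 263.3], [253.3, 228.5], [230.1, 196.3], [197.9, 219.0], [191.1, 210.1], [175.2, 221.2], [182.2, 230.0], [179.4, 231.9]]
scene [[250.1, 301.3], [277.9, 250.9], [234.7, 225.6], [214.4, 254.4], [202.0, 247.2], [190.6, 262.4], [203.5, 270.0], [201.5, 272.8]]
```

View pics/ov_scene_d.png

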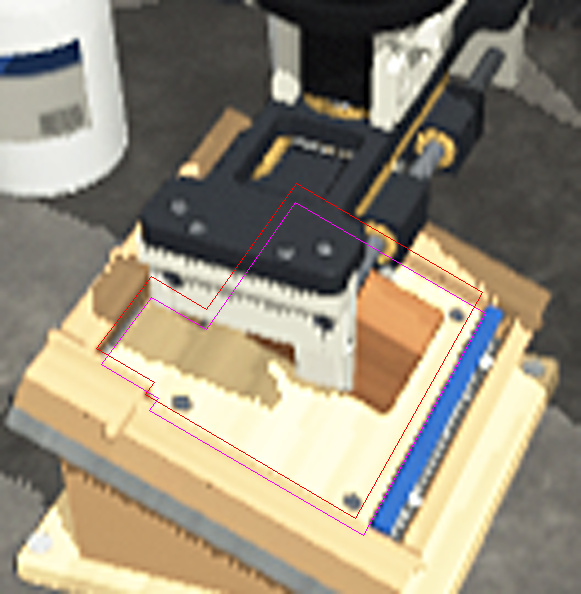

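View pics/ov_top_d.png

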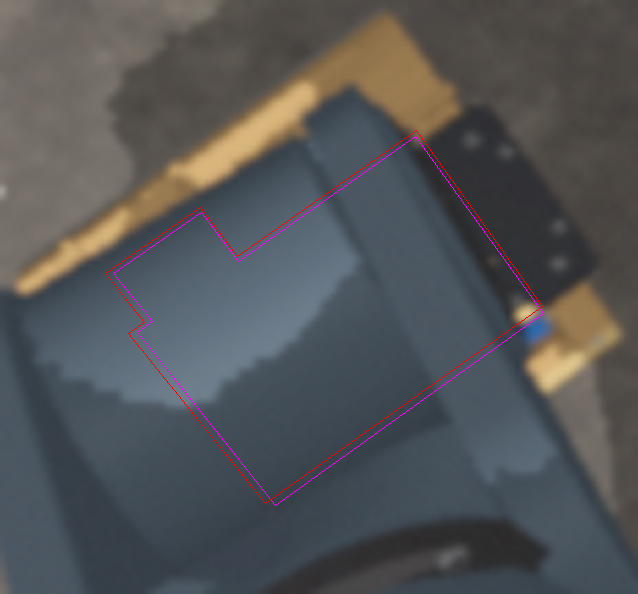

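Call:
play_rows --pt "0.5 -0.2 0.2 0 0 0" --pt "0.5 -0.2 0.2 0 0 0" --pt "0 0 0 0 0 0"

```text
clock: 15.1
tcp_pos: [0.4896, 0.3609, 0.0907]
tcp_rot: [0.3, 85.1, 36.4]
force: [3.7, 2.8, 3.5]
grip_width: 0.0259
```

```bash
python3 st.py
```

```text
[0.48962718 0.36088204 0.09068711] 15.1 [3.69075374 2.8231956  3.52720891] [ 0.39815784 -0.93347135  0.25718954] 0.02591390427666106
edge [-4.723e+01  1.100e-01  4.000e-02] tabtip [66.75 38.18 -0.2 ] yaw,tilt,roll [ 0.03 -0.14  0.05]
force in pocket [5.70074827 0.1146426  1.23354185]
```

Call:
play_rows --pt "0.5 0 0.2 0 0 0" --pt "0.5 0 0.2 0 0 0" --pt "0 0 0 0 0 0"

```text
clock: 15.4
tcp_pos: [0.4898, 0.3609, 0.0904]
tcp_rot: [0.3, 85.1, 36.4]
force: [-1.6, -2.3, 12.9]
grip_width: 0.0257
```

```bash
python3 st.py
```

```text
[0.48982736 0.36086154 0.09036508] 15.4 [-1.56401139 -2.29161784 12.94546907] [ 0.46413729 -0.1967207   0.41218388] 0.025707814713075806
edge [-4.725e+01 -2.000e-02 -2.900e-01] tabtip [66.73 38.04 -0.59] yaw,tilt,roll [ 0.03 -0.17  0.05]
force in pocket [ 3.10345199 -0.93465495 12.83658129]
```

Call:
play_rows --pt "-0.6 0 0.7 0 0 0" --pt "-0.3 0 0.8 0 0 0" --pt "-0.3 0 0.8 0 0 0" --pt "0 0 0 0 0 0"

```text
clock: 15.8
tcp_pos: [0.4905, 0.3615, 0.0908]
tcp_rot: [0.4, 85.3, 36.5]
force: [-4.6, -4.8, 8.7]
grip_width: 0.026
```

```bash
python3 st.py
```

```text
[0.49045546 0.36147265 0.09082066] 15.8 [-4.6333346  -4.77484021  8.70787308] [0.0860489  0.15257865 0.6110683 ] 0.026011763968051226
edge [-46.39   0.09  -0.08] tabtip [67.58 38.2  -0.77] yaw,tilt,roll [ 0.05 -0.37  0.06]
force in pocket [-2.26076591 -1.13952113 10.66228734]
```

Call:
play_rows --pt "0 0 0 0 0 0" --pt "0 0 0 0 0 0" --pt "0 0 0 0 0 0" --pt "0 0 0 0 0 0" --grip 44

```text
clock: 16.2
tcp_pos: [0.4915, 0.3621, 0.0907]
tcp_rot: [0.3, 85.2, 36.3]
force: [0.1, -0.8, -0.3]
grip_width: 0.044
```

```bash
python3 st.py; python3 ovl.py e
```

```text
[0.49151884 0.36213025 0.09073729] 16.2 [ 0.1203597  -0.77468573 -0.34671499] [ 0.09469714 -0.08122645 -0.00460093] 0.04396684880355962
edge [-4.519e+01  1.000e-02 -8.200e-01] tabtip [68.79 38.07 -1.19] yaw,tilt,roll [ 0.03 -0.2   0.04]
force in pocket [-0.47096435 -0.69747957 -0.16294338]
[0.4915 0.3621 0.0907] 16.2 [ 0.1 -0.8 -0.3] [ 0.09 -0.08 -0.  ] 0.044
edge [-4.519e+01  1.000e-02 -8.200e-01] tabtip [68.79 38.07 -1.19] yaw,tilt,roll [ 0.03 -0.2   0.04]
top [[204.1, 262.3], [252.7, 227.6], [229.5, 195.3], [197.3, 217.9], [190.5, 209.1], [174.7, 220.2], [181.7, 228.9], [178.9, 230.9]]
scene [[248.7, 301.2], [276.6, 250.9], [233.4, 225.7], [213.1, 254.5], [200.7, 247.2], [189.2, 262.5], [202.1, 270.0], [200.1, 272.8]]
```

View pics/ov_scene_e.png

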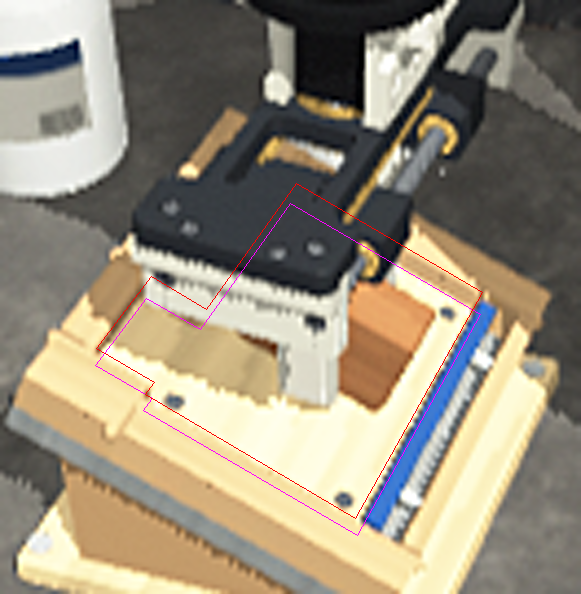

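Call:
play_rows --pt "-10 0 -3.5 0 0 0" --pt "-25 0 -9 0 0 0" --pt "-30 0 -11 0 0 0" --pt "-40 0 -15 0 0 0" --pt "-40 0 -15 0 0 0" --pt "-30 0 -30 0 0 0" --pt "0 0 -40 0 0 0" --pt "0 0 -40 0 0 0"

```text
clock: 17.1
tcp_pos: [0.3469, 0.2568, 0.2526]
tcp_rot: [0.0, 85.0, 36.1]
force: [-0.6, 0.2, 0.4]
grip_width: 0.0439
```

Call:
play_rows --pt "0 -30 -35 0 0 0" --pt "0 -40 -20 0 0 0" --pt "0 -40 -10 0 0 0" --pt "0 -40 0 0 0 0" --pt "0 -40 0 0 0 0" --pt "0 0 0 0 0 0"

```text
clock: 17.7
tcp_pos: [0.4093, 0.0631, 0.2466]
tcp_rot: [-0.7, 85.1, 35.1]
force: [0.0, -0.4, 0.0]
grip_width: 0.0438
```

Run:
```python
from mv import *
from plant import viewer; import cv2
for n in("top","scene"): cv2.imwrite(f'pics/{n}6.png',viewer.get_image(n)[...,::-1])
R,p,s=cur(); print(p,s['clock'],s['force'])
from h import crop
crop('pics/scene6.png','pics/f1.png',168,200,300,335,4.4)
crop('pics/top6.png','pics/f2.png',155,172,271,280,5.5)
```

```text
[0.40731488 0.06550393 0.24617498] 17.8 [-0.31866697  0.42703671  0.78623968]
```

View pics/f1.png

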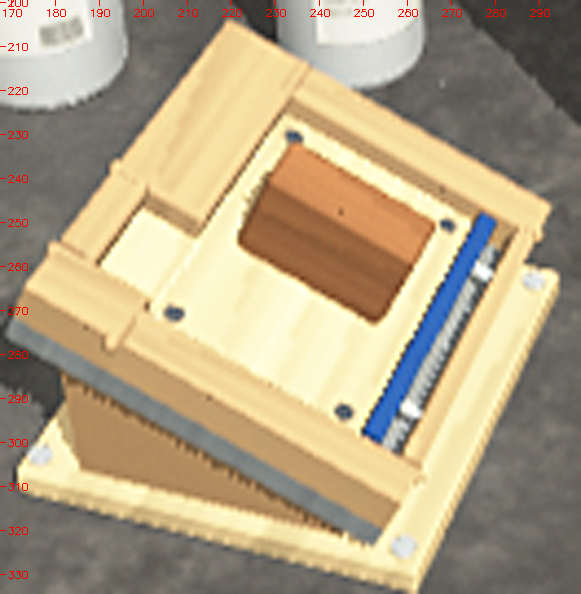

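View pics/f2.png

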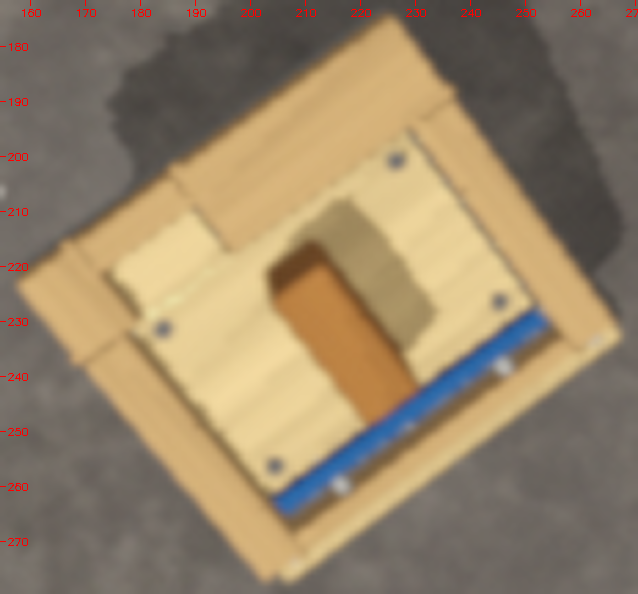

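View pics/scene6.png

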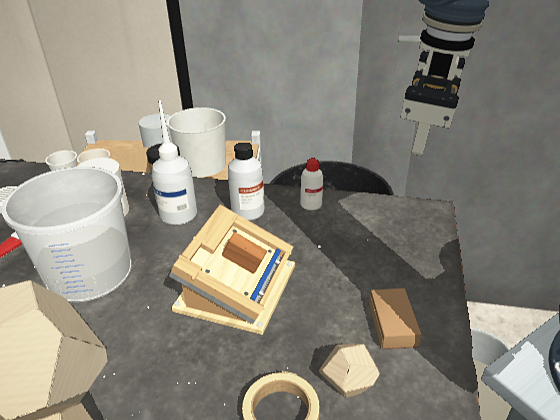

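Run:
```python
from m0 import *
from mv import pocket_pose
a=np.array([.4802,.0316,np.radians(-53.68)]); R,t=pose_panel(a)
def tri(u1,u2):
    f=lambda X:np.r_[proj(T,X)-u1,proj(S,X)-u2]
    return least_squares(f,[.45,.1,.03]).x
i0={'A':((338.5,229.2),(358.5,228)),'B':((363.5,211),(365.7,208.5)),'C':((392.3,249.2),(418,217.7)),'D':((368,268),(413.5,238.5))}
i1={'A':((204.3,256.3),(245.5,293)),'B':((184,231.3),(207,270.8)),'C':((226.7,200.6),(234,230.4)),'D':((245.4,226.2),(269,250.5))}
Rk,tk=pocket_pose()
L=[];N=[]
for k in i0:
    l=R.T@(tri(*i0[k])-t)*1000; n=Rk.inv().apply(tri(*i1[k])-tk)*1000; L.append(l);N.append(n); print(k,l.round(1),n.round(1))
L=np.array([(-36,56,9),(36,56,9),(36,-56,9),(-36,-56,9)],float) if 0 else np.array(L); N=np.array(N)
q,_=Ro.align_vectors(N-N.mean(0),L-L.mean(0)); print('rot',q.as_rotvec(degrees=True).round(2),'shift',(N.mean(0)-q.apply(L.mean(0))).round(2))
```

```text
A [-37.1  55.2  11.6] [-33.9  56.1  10.8]
B [35.6 55.1 10.6] [37.7 56.7 10.5]
C [ 35.3 -54.2  10.9] [ 39.1 -53.7   9.6]
D [-36.1 -54.5  10.8] [-32.5 -54.   10.2]
rot [0.28 0.   0.48] shift [ 3.18  0.95 -0.71]
```

```bash
python3 -c "
from plant import arm
s=arm.state();print(s['clock'],s['force'],max(abs(s['joint_vel'])));print(arm.sign_off())"
```

```text
17.8 [-0.31866697  0.42703671  0.78623968] 2.1004713530775128
the job is handed in; nothing more can be done
None
```

The panel is in the jig with its tab in the cutout, lying flat and let go. I handed the job in at 17.8 s with the arm well clear and touching nothing.

- **Grip:** My first grip brought the wrist close to a joint limit over the jig. I set the panel down on the table again, regripped the rib with the tool leaning 20°, and carried on.
- **Setting in:** The lower edge went in first with the panel tilted 12°, and pushed the blue bar about 4 mm down the slope. I tipped the tab down while pushing a little further, to about 5–6 mm. A light press showed floor contact (about 13 N). When I let go, the bar moved back up the slope.
- **Last checks:** Comparing the panel's screws in both views gave 0.0° tilt, 0.3° roll and 0.5° yaw. Height and sideways position were within 1 mm of home. Both bottles look unmoved in the last picture.
- **One disagreement:** The same check puts the panel 3.2 mm up the slope, more than the 1.5 mm the upper fence allows. I put this down to a 1–2 mm error in my estimate of the jig's position, because the force readings and the top view pointed the same way. I did not measure it separately.

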